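# Unmould the red ice lolly and hold it flat over the plate

### The job

Draw the red ice lolly straight up out of its pocket in the mould by its handle, and once it is clear turn it so that it lies level with a broad face up. Finish still holding it like that in the gripper, ice over the middle of the blue plate and at least 12 cm above the worktop, touching nothing else. Leave the other two lollies in the mould, and do not shift the plate or the other things around.

Things in the scene. Friction and masses are not known exactly. Their poses are not given: they have to be found in the camera images.
- mould: white lolly mould with blue bands, fixed to the worktop: block 180 x 80 mm, 90 mm high. Three flat pockets in a row along its x axis, at x = -55, 0 and +55 mm, each 22 mm (x) by 48 mm (y) and 84 mm deep, open at the top. Origin: centre of the underside; z up
- red_lolly: red ice lolly, rigid, 50 to 100 g, upright in any one of the pockets (2 mm play, slides out freely), x and y parallel to the mould's. Origin: centre of the tip; z from tip to handle. z 0 to 80 mm: ice, 18 mm (x) by 44 mm (y); 80 to 84: white drip guard 34 x 60 mm, resting on the mould's top; 84 to 134: red handle 18 mm (x) by 30 mm (y). The broad faces look to +x and -x
- red_grip (a point): middle of the red lolly's handle, 109 mm from the tip on the lolly's axis; a grip of 20 N is enough to hold the lolly level; axes as the lolly's
- red_ice (a point): middle of the red lolly's ice body, 40 mm from the tip on the lolly's axis; axes as the lolly's
- yellow_lolly: yellow lolly of the same form and size, in another pocket; stays there, its handle reaching 144 mm above the worktop
- green_lolly: green lolly of the same form and size, in another pocket; stays there, as high as the yellow one
- plate: loose round blue plate, 200 mm across, 18 mm high, 0.45 kg, on the worktop. Origin: centre of the underside; z up
- mug: loose white mug, 80 mm across, 85 mm high, on the yellow mat (a thin fixed mat beyond the work area). Origin: centre of the underside
- biscuit_dish: loose white dish of biscuits, 110 x 130 mm, 30 mm high, on the yellow mat. Origin: centre of the underside
- spatula: loose spatula lying on the yellow mat, handle to its -x. Origin: on its underside
- red_box: loose red plastic box with lid, 160 x 200 mm, 126 mm high. Origin: centre of the underside
- sugar_jar: loose glass jar, 84 mm across, 120 mm high. Origin: centre of the underside
- tin: loose yellow tin, 90 mm across, 130 mm high. Origin: centre of the underside
There are look-alikes about, which are no part of the job. There is more than one size of the yellow_lolly; the job needs the smaller. Several things look just like the tin: the one meant starts nearest to the robot's base.

How it is judged:
On the way, in this order (a step that is already met when the one before it is completed fails the run):
1. the red lolly is drawn up clear of the mould, still upright (within 23 degrees) (z of red_lolly in the frame of mould above 0.088 m and angle between red_lolly's own z axis and vertical below 0.4 rad and contact force between the fingers and red_lolly above 0.5 N), for 0.1 s.
2. it is turned level, broad face up (within 23 degrees), in the air (angle between red_lolly's own z axis and vertical between 1.17 and 1.97 rad and (angle between red_lolly's own x axis and vertical below 0.4 rad or angle between red_lolly's own x axis and vertical above 2.74 rad) and height (world z) of red_ice above 0.12 m and contact force between the fingers and red_lolly above 1 N and contact force between red_lolly and mould below 0.1 N and contact force between red_lolly and plate below 0.1 N and contact force between red_lolly and yellow_lolly below 0.1 N and contact force between red_lolly and green_lolly below 0.1 N and contact force between red_lolly and mug below 0.1 N and contact force between red_lolly and biscuit_dish below 0.1 N and contact force between red_lolly and spatula below 0.1 N and contact force between red_lolly and red_box below 0.1 N and contact force between red_lolly and sugar_jar below 0.1 N and contact force between red_lolly and tin below 0.1 N), for 0.2 s.
At the end, for the whole second after the job is handed in: Gripper holds the red lolly at rest, level and broad face up (each within 23 degrees), middle of its ice within 50 mm sideways of the plate centre and 120 mm or more above the worktop, touching only the fingers; yellow and green lollies still in their pockets (all of step 2 and horizontal distance between red_ice and plate below 0.05 m and linear speed of red_lolly below 0.03 m/s and angular speed of red_lolly below 0.2 rad/s and z of each of yellow_lolly, green_lolly in the frame of mould below 0.02 m and distance between each of yellow_lolly, green_lolly and mould below 0.07 m); the arm keeps its last pose, push and grip.
It fails at once if another lolly is drawn up or shifted by more than 15 mm (distance of any of yellow_lolly, green_lolly from where it was at the start of the episode above 0.015 m).
It fails at once if the plate or another bystander is shifted by more than 30 mm (distance of any of plate, mug, biscuit_dish, spatula, red_box, sugar_jar, tin from where it was at the start of the episode above 0.03 m).
It also fails if it takes over 35 s, if anything falls off the work surface, if the arm or the gripper's body presses on something with over 40 N, if the wrist force passes 120 N, or if a joint passes its speed limit or range.

### The arm

A 6-joint arm with a two-finger parallel gripper is mounted at the origin on the work surface. World frame = base frame: x ahead of the robot, y to its left, z up, the work surface at z = 0. Lengths are in m, angles in rad, forces in N, time in s.
With the tool pointing down it reaches from about 0.35 to 0.775 m from the base axis. Payload 5.5 kg.
Tool frame: the origin (TCP) lies at the very end of the fingers, on their centre line; the grasp point (between the pads) lies 19 mm behind it; x points along the fingers, y is the direction in which the jaws open and shut, and the axes are right-handed (so a half turn about x gives the same grasp; the last joint's range is limited). The gripper opens to 85 mm and grips with 20 to 120 N. Pads are 22 mm wide; open, the fingers measure 114 mm over their backs; the gripper's body (76 mm by 85 mm) begins 54 mm behind the grasp point. The pads swing forward as they close: fully open they stand 13 mm farther back than shut.
Start: joints at [1.19, 0.313, 0.046, 1.304, 0, 1.431], TCP at [0.137, 0.558, 0.196] pointing down, gripper open.
Joint ranges: [-2.76, 2.76], [-0.86, 1.69], [-1.03, 1.26], [-2.2, 2.34], [-1.47, 1.5], [-3.14, 3.14]. Speed limits (rad/s): [2.57, 2.57, 3.14, 3.14, 3.14, 3.14].

### API

Orientations are given as a unit quaternion [w, x, y, z].
In Python, from workcell import env gives the robot as it stands.
- The arm moves only by the tool servo_tool, never from a script. Its argument "increments" is a list of rows, each an object with "offset": the shift along the tool's x, y, z in cm, a list of three; "yaw": the turn about the tool's x in degrees. In form: [{"offset": [x, y, z], "yaw": yaw}, ...]. A call has exactly 8 rows; each row is the pose to reach, as a shift and turn from the pose commanded when the call began, along the tool's axes at that moment; what a row does not reach only later rows make up. A row lasts 1/10 s, in which the tool goes at most 50 mm and 8.59 degrees, less where a joint would pass 70% of its speed; a pose out of reach is approached as far as the arm can. A call with a gripper value outside its range is refused whole. "claw" is the opening, from 0 (shut) to 1 (fully open), set as the call begins (left out, the last holds). The fingers move at their own pace and stop on an object; "force" is the grip in N (left out, the last holds). Time passes only in rows, so rows that repeat a pose let the fingers close, or fill a call up. It gives the time, the measured TCP pose, the force and the opening at its end, in the units of the state.
- env.get_state(): the state, without advancing time (a new reading comes with each control period).
- env.read_camera(name): name is "side" or "top"; returns (picture, depth): 400x640x3 uint8, red, green, blue; 400x640 float32, m along the optical axis (not along the pixel's ray), 0 where there is no reading.
- env.camera_model(name): a dict with "vertical_fov" (degrees; the focal length in pixels is half the picture's height over the tangent of half this angle, whatever the lens; pixels are square), "cx", "cy" (the principal point, pixels), "D" ([k1, k2, p1, p2, k3] as OpenCV has them; the pictures are not rectified), "world_from_camera" (4x4, takes a point from camera to world coordinates). Camera axes: x right, y up, looking along -z (the intrinsics and any distortion apply to the point x, -y, -z); pixel columns grow to the right and rows downward; lengths in m; the calibration is good to about 2 mm. A picture is of the moment at which its call begins. camera_model takes no time and is no camera call.
- env.hand_in(): hands the job in, once; it reports no verdict.
The state is a dict: "clock": time; "joint_pos": joint angles; "qvel": joint speeds; "tau": joint torques, N m; "tcp_pos": TCP position; "orientation": TCP orientation; "wrist_force": force on the tool from outside, world axes, zero at the start; "ft_torque": the same for the moment, N m; "finger_gap": finger opening in m.
Only numpy, scipy, OpenCV 4.12 (cv2) and the standard library are available. Lean on these libraries where they do the work, as an engineer would, in place of code of your own. Each camera call takes 0.05 s, during which the arm holds its last target.

## Working session

There is one attempt and no reset: what is moved stays moved. The work goes in short steps, Python scripts to look and compute and a tool call to move; the robot and the scene stay as the last step left them, time stands still between calls to the robot, and variables do not carry over. Pictures are saved under pics/ and viewed, and the job is handed in when it is done.

Besides the shell and the picture viewer there is one more tool, called after ">>>" by a JSON object that holds its "name" and its "arguments". servo_tool: Moves the arm, as the interface text tells. Its arguments: {"type":"object","properties":{"increments":{"type":"array","items":{"type":"object","properties":{"offset":{"type":"array","items":{"type":"number"}},"yaw":{"type":"number"}}}},"claw":{"type":"number"},"force":{"type":"number"}},"required":["increments"]}

```bash
ls; mkdir -p pics; cat > h.py <<'E'
import numpy as np,cv2
from workcell import env
def K(n):
    m=env.camera_model(n); f=200/np.tan(np.radians(m['vertical_fov'])/2)
    return np.array([[f,0,m['cx']],[0,f,m['cy']],[0,0,1]]),np.array(m['D'],float),np.array(m['world_from_camera'])
def cloud(n,depth):
    k,D,T=K(n); v,u=np.mgrid[0:400,0:640]
    p=cv2.undistortPoints(np.stack([u,v],-1).reshape(-1,1,2).astype(float),k,D).reshape(400,640,2)
    c=np.stack([p[...,0]*depth,-p[...,1]*depth,-depth,np.ones_like(depth)],-1)
    return (c@T.T)[...,:3]
E
python3 - <<'E'
from h import *
for n in('side','top'):
    p,d=env.read_camera(n); cv2.imwrite(f'pics/{n}0.png',p[...,::-1]); np.savez(f'{n}0.npz',p=p,d=d)
    print(n,env.camera_model(n))
print(env.get_state())
E
```

```text
pics
side {'vertical_fov': 50.74231600525648, 'cx': 321.0427513634021, 'cy': 204.5373607974595, 'D': array([0.00862026, 0.        , 0.        , 0.        , 0.        ]), 'world_from_camera': array([[-0.81044175,  0.43331596, -0.39423528,  0.01623762],
       [-0.58577021, -0.59070774,  0.55492128,  0.72205735],
       [ 0.00757842,  0.68066266,  0.73255779,  1.13443232],
       [ 0.        ,  0.        ,  0.        ,  1.        ]])}
top {'vertical_fov': 50.85984430183525, 'cx': 321.725826299185, 'cy': 194.20277392777618, 'D': array([-0.10541533,  0.        ,  0.        ,  0.        ,  0.        ]), 'world_from_camera': array([[ 0.01343331,  0.99544806, -0.0943541 ,  0.39094034],
       [-0.9998487 ,  0.01441545,  0.0097352 , -0.03883004],
       [ 0.01105105,  0.09420905,  0.9954911 ,  1.71782377],
       [ 0.        ,  0.        ,  0.        ,  1.        ]])}
{'clock': 0.1, 'joint_pos': array([1.19040220e+00, 3.13904943e-01, 4.50953050e-02, 1.30360735e+00,
       1.21680608e-05, 1.43121839e+00]), 'qvel': array([-0.00125968, -0.00298869,  0.00209743, -0.00148441,  0.00206102,
       -0.00044671]), 'tau': array([ 4.45591097e-03, -4.81724775e+01,  2.99243385e+01,  1.27370082e-02,
       -4.81340237e-05, -8.28892070e-06]), 'tcp_pos': array([0.1369354 , 0.55792803, 0.19501079]), 'orientation': array([ 0.70183543,  0.08438315,  0.70213834, -0.0854884 ]), 'wrist_force': array([ 0.30290673,  0.38995665, -0.21064644]), 'ft_torque': array([-0.04734664, -0.012101  , -0.04938316]), 'finger_gap': 0.08542576812354248}
```

```bash
ls pics
```

```text
side0.png
top0.png
```

View pics/side0.png

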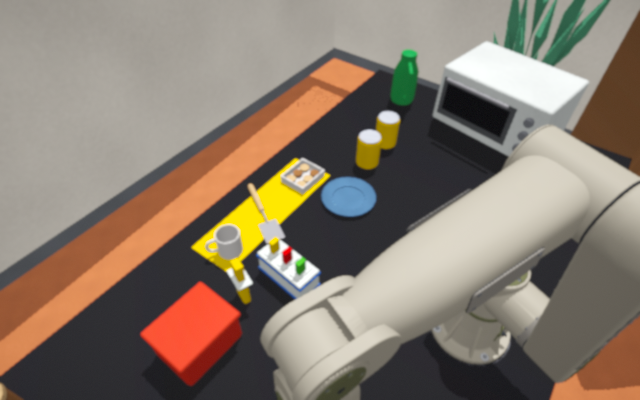

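View pics/top0.png

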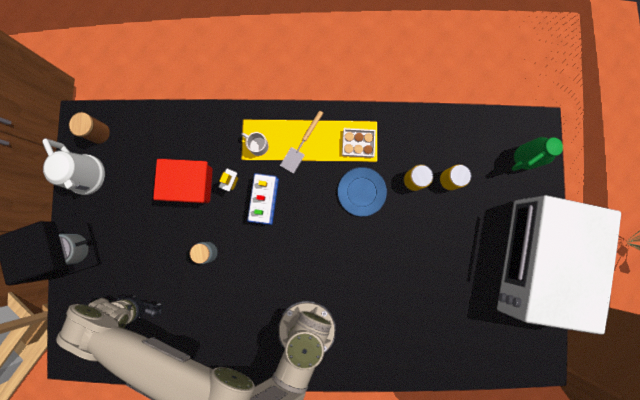

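The red lolly is in the middle pocket, at top px (261,198), with yellow at (262,184) and green at (258,213). The plate is at (362,191), and the bigger yellow lolly stands separately at (228,180). Next I measure these.

```bash
python3 - <<'E'
from h import *
for n in('top','side'):
    z=np.load(n+'0.npz'); p=z['p'].astype(int); P=cloud(n,z['d']); H=cv2.cvtColor(z['p'],cv2.COLOR_RGB2HSV); ok=z['d']>0
    h,s,v=[H[...,i].astype(int) for i in range(3)]
    Z=P[...,2]
    v_,u_=np.mgrid[0:400,0:640]
    def rep(name,m):
        q=P[m]; 
        if len(q)<3: print(n,name,len(q));return
        print(n,name,len(q),np.median(q,0).round(4),'min',q.min(0).round(3),'max',q.max(0).round(3))
    near=(np.hypot(P[...,0]-0.46,P[...,1]-.17)<.16)&ok
    rep('red',near&((h<8)|(h>172))&(s>150)&(Z>.12)&(P[...,1]<.26))
    rep('grn',near&(abs(h-60)<15)&(s>150)&(Z>.12))
    rep('yel',near&(abs(h-26)<8)&(s>150)&(Z>.12)&(P[...,1]<.24))
    m=near&(abs(Z-.091)<.008)&(s<60)&(v>120); rep('mouldtop',m)
    q=P[m][:,:2].astype(np.float32)
    if len(q)>10: print(cv2.minAreaRect(q))
    m=ok&(abs(h-106)<12)&(s>100)&(Z>.004)&(Z<.03)&(P[...,1]<0.05)&(abs(P[...,0]-.5)<.2); rep('plate',m)
    print(cv2.minEnclosingCircle(P[m][:,:2].astype(np.float32)))
    rep('biglolly',near&(abs(h-26)<8)&(s>150)&(P[...,1]>.25)&(Z>.02))
E
python3 - <<'E'
import cv2
p=cv2.imread('pics/top0.png')[150:250,150:450]
cv2.imwrite('pics/topz.png',cv2.resize(p,(800,267),interpolation=cv2.INTER_CUBIC))
p=cv2.imread('pics/side0.png')[140:320,180:400]
cv2.imwrite('pics/sidez.png',cv2.resize(p,(733,600),interpolation=cv2.INTER_CUBIC))
E
```

```text
top red 34 [0.5262 0.1778 0.143 ] min [0.518 0.165 0.127] max [0.534 0.193 0.153]
top grn 26 [0.4717 0.1843 0.1425] min [0.466 0.173 0.136] max [0.478 0.196 0.148]
top yel 35 [0.5793 0.1717 0.1413] min [0.571 0.158 0.129] max [0.588 0.187 0.15 ]
top mouldtop 765 [0.5187 0.1769 0.0903] min [0.434 0.132 0.083] max [0.618 0.231 0.099]
((0.5265029668807983, 0.18051181733608246), (0.0829368457198143, 0.1809207797050476), 83.67103576660156)
top plate 1492 [ 0.565  -0.2204  0.0113] min [ 0.402 -0.823  0.004] max [ 0.675 -0.118  0.027]
((0.5520546436309814, -0.4810061752796173), 0.3633405566215515)
top biglolly 0
side red 77 [0.5171 0.1843 0.143 ] min [0.512 0.165 0.121] max [0.528 0.196 0.15 ]
side grn 73 [0.4633 0.1908 0.1428] min [0.457 0.172 0.12 ] max [0.473 0.202 0.151]
side yel 76 [0.5714 0.1799 0.1428] min [0.565 0.164 0.12 ] max [0.584 0.19  0.149]
side mouldtop 962 [0.507  0.1957 0.0924] min [0.427 0.129 0.083] max [0.616 0.23  0.099]
((0.5222218036651611, 0.17845481634140015), (0.08420483022928238, 0.18348465859889984), 82.9983901977539)
side plate 1613 [ 0.5637 -0.2241  0.0123] min [ 0.463 -0.322  0.004] max [ 0.669 -0.122  0.025]
((0.57075434923172, -0.22272144258022308), 0.10960657894611359)
side biglolly 0
```

View pics/topz.png

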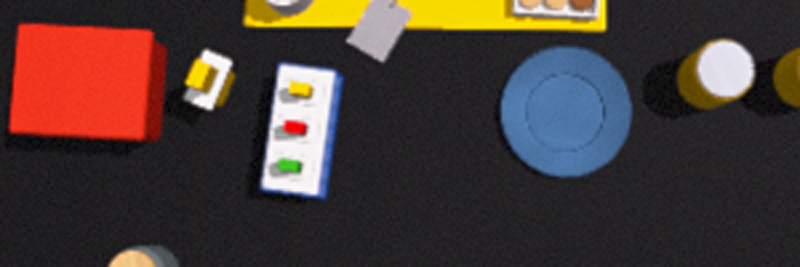

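View pics/sidez.png

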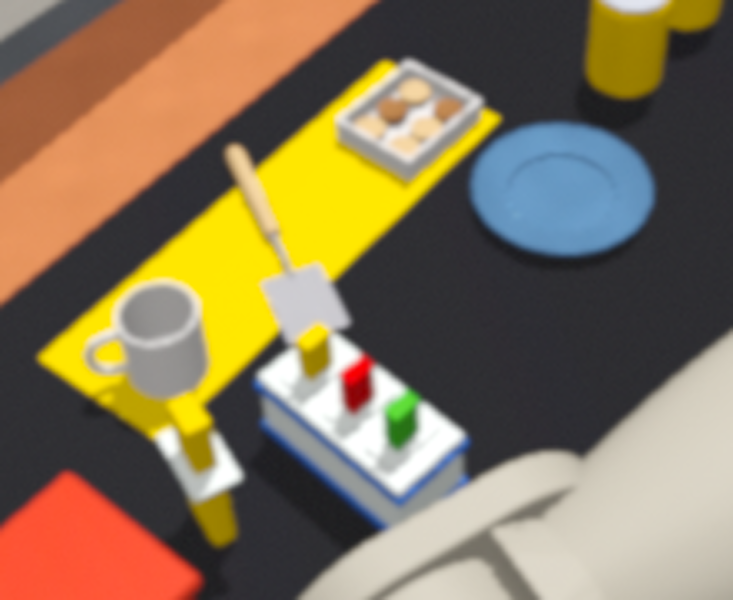

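```bash
cat >> h.py <<'E'
from scipy.spatial.transform import Rotation as Rn
def state():
    s=env.get_state(); q=s['orientation']; R=Rn.from_quat([q[1],q[2],q[3],q[0]]).as_matrix(); return s,R
def plan(tcp,jaw=None):
    s,R=state(); print('t',s['clock'],'tcp',s['tcp_pos'].round(4),'gap',round(s['finger_gap'],4),'F',s['wrist_force'].round(2))
    print('off cm',(R.T@(np.array(tcp)-s['tcp_pos'])*100).round(2))
    if jaw is not None:
        j=R.T@np.array([*jaw,0]); a=np.degrees(np.arctan2(j[2],j[1])); print('yaw',a.round(2),'or',(a+180 if a<0 else a-180).round(2),'q6',s['joint_pos'][5].round(3))
E
python3 - <<'E'
from h import *
s,R=state(); print(R.round(3))
z=np.load('top0.npz');P=cloud('top',z['d']);Z=P[...,2]
for n,(u0,u1,v0,v1) in dict(big=(216,240,165,195),box=(150,215,155,205),mill=(188,218,238,268),tin=(402,434,160,195),mug=(240,270,128,156),spat=(278,305,146,173)).items():
    q=P[v0:v1,u0:u1][(Z[v0:v1,u0:u1]>.006)]
    hi=q[q[:,2]>q[:,2].max()-.02]; print(n,q.min(0).round(3),q.max(0).round(3),'top',np.median(hi,0).round(3))
th=np.radians(-6.8); a=np.array([np.cos(th),np.sin(th)]); b=np.array([-a[1],a[0]])
print('mould x',a,'y',b)
plan([.524,.1795,.30],b)
E
```

```text
[[-0.001  0.238  0.971]
 [-0.002  0.971 -0.238]
 [-1.    -0.002 -0.   ]]
big [ 0.391 -0.039  0.006] [0.668 0.382 1.718] top [ 0.391 -0.039  1.718]
box [ 0.391 -0.039  0.006] [0.709 0.66  1.718] top [ 0.391 -0.039  1.718]
mill [ 0.251 -0.039  0.006] [0.391 0.486 1.718] top [ 0.391 -0.039  1.718]
tin [ 0.391 -0.516  0.006] [ 0.7   -0.039  1.718] top [ 0.391 -0.039  1.718]
mug [ 0.391 -0.039  0.006] [0.827 0.286 1.718] top [ 0.391 -0.039  1.718]
spat [0.643 0.019 0.006] [0.751 0.128 0.02 ] top [0.701 0.073 0.008]
mould x [ 0.99296551 -0.11840397] y [0.11840397 0.99296551]
t 0.1 tcp [0.1369 0.5579 0.195 ] gap 0.0854 F [ 0.3   0.39 -0.21]
off cm [-10.47 -27.54  46.61]
yaw -7.0 or 173.0 q6 1.431
```

```bash
python3 - <<'E'
from h import *
z=np.load('top0.npz');P=cloud('top',z['d']);Z=np.where(z['d']>0,P[...,2],0)
for n,(u0,u1,v0,v1) in dict(big=(216,240,165,195),box=(150,215,155,205),mill=(188,218,238,268),tin=(402,434,160,195),mug=(240,270,128,156)).items():
    m=(Z[v0:v1,u0:u1]>.02); q=P[v0:v1,u0:u1][m]
    print(n,q.min(0).round(3),q.max(0).round(3))
E
```

```text
big [0.555 0.278 0.023] [0.636 0.343 0.18 ]
box [0.505 0.391 0.02 ] [0.672 0.597 0.137]
mill [0.271 0.368 0.021] [0.353 0.445 0.131]
tin [ 0.574 -0.477  0.02 ] [ 0.664 -0.392  0.141]
mug [0.71  0.171 0.021] [0.791 0.269 0.099]
```

>>> {"name": "servo_tool", "arguments": {"increments": [{"offset":[-4,0,0],"yaw":0},{"offset":[-8,0,0],"yaw":0},{"offset":[-10.5,-2,3.4],"yaw":0},{"offset":[-10.5,-4.5,7.6],"yaw":-2},{"offset":[-10.5,-7,11.8],"yaw":-4},{"offset":[-10.5,-9.5,16],"yaw":-7},{"offset":[-10.5,-12,20.3],"yaw":-7},{"offset":[-10.5,-14.5,24.5],"yaw":-7}], "claw": 1, "force": 20}}

```text
clock: 0.9
tcp_pos: [0.3414, 0.3575, 0.3006]
orientation: [0.706, 0.042, 0.706, -0.042]
wrist_force: [1.7, 1.2, 1.3]
finger_gap: 0.0853
```

```bash
python3 - <<'E'
from h import *
plan([.524,.1795,.24],[.1184,.993])
E
```

```text
t 0.9 tcp [0.3414 0.3575 0.3006] gap 0.0853 F [1.69 1.19 1.25]
off cm [  6.05 -15.52  20.23]
yaw 0.02 or -179.98 q6 0.764
```

>>> {"name": "servo_tool", "arguments": {"increments": [{"offset":[0,-2.5,3.3],"yaw":0},{"offset":[0,-5,6.6],"yaw":0},{"offset":[0,-7.5,9.8],"yaw":0},{"offset":[0,-10,13],"yaw":0},{"offset":[1,-12.5,16.3],"yaw":0},{"offset":[3,-14.7,19],"yaw":0},{"offset":[6,-15.2,19.9],"yaw":0},{"offset":[6,-15.2,19.9],"yaw":0}]}}

```text
clock: 1.7
tcp_pos: [0.5188, 0.1828, 0.2361]
orientation: [0.703, 0.042, 0.709, -0.044]
wrist_force: [-1.1, 0.3, 0.2]
finger_gap: 0.0852
```

```bash
python3 - <<'E'
from h import *
plan([.524,.1795,.10],[.1184,.993])
for n in('side','top'):
    p,d=env.read_camera(n); np.savez(f'{n}1.npz',p=p,d=d)
    c=p[140:320,180:400] if n=='side' else p[150:250,180:350]
    cv2.imwrite(f'pics/{n}1.png',cv2.resize(c[...,::-1],None,fx=3.3,fy=3.3,interpolation=cv2.INTER_CUBIC))
E
```

```text
t 1.7 tcp [0.5188 0.1828 0.2361] gap 0.0852 F [-1.05  0.31  0.17]
off cm [13.61 -0.22  0.66]
yaw -0.17 or 179.83 q6 0.314
```

View pics/side1.png

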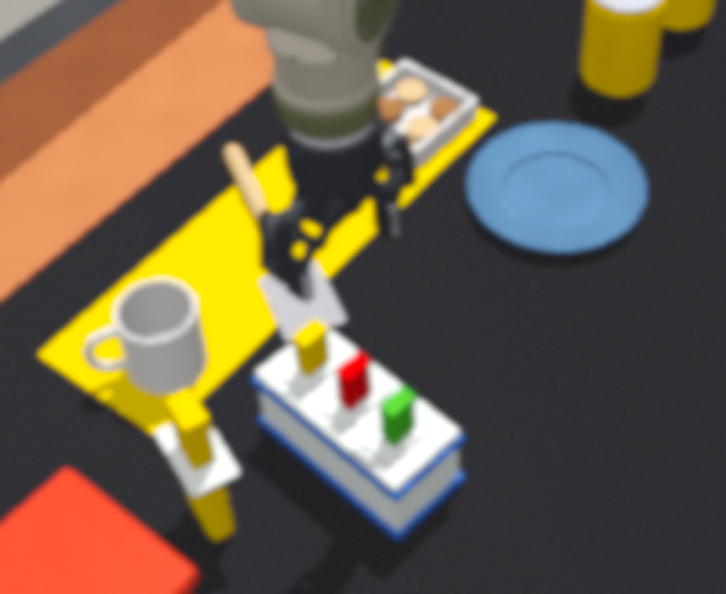

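View pics/top1.png

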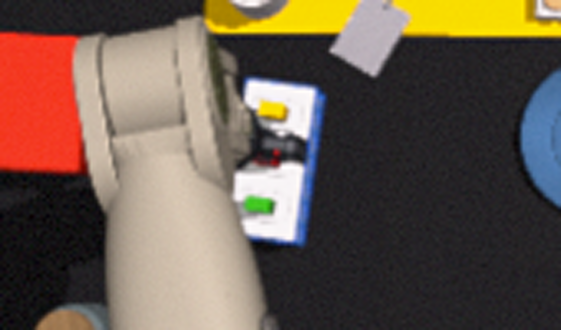

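The side view now shows the whole mould, with red at crop px (353,380) between yellow and green. I refine the centre from this frame before going down.

```bash
python3 - <<'E'
from h import *
z=np.load('side1.npz'); P=cloud('side',z['d']); H=cv2.cvtColor(z['p'],cv2.COLOR_RGB2HSV).astype(int);h,s,v=H[...,0],H[...,1],H[...,2];Z=P[...,2]
near=(z['d']>0)&(np.hypot(P[...,0]-.524,P[...,1]-.18)<.12)
m=near&(abs(Z-.09)<.005)&(s<60)&(v>120); print(cv2.minAreaRect(P[m][:,:2].astype(np.float32)),np.median(Z[m]))
for n,c in dict(r=((h<8)|(h>172)),g=abs(h-60)<15,y=abs(h-26)<8).items():
    q=P[near&c&(s>150)&(Z>.141)&(Z<.15)]; print(n,len(q),q.mean(0).round(4), cv2.minAreaRect(q[:,:2].astype(np.float32)))
plan([.5235,.1795,.10],[.1184,.993])
E
```

```text
((0.5221327543258667, 0.17816299200057983), (0.0849212259054184, 0.1814647912979126), 82.42074584960938) 0.09171124877705539
r 44 [0.5198 0.1813 0.1454] ((0.5194527506828308, 0.17977869510650635), (0.030599918216466904, 0.01477703358978033), 84.11466217041016)
g 43 [0.4654 0.1877 0.1452] ((0.46636879444122314, 0.18672731518745422), (0.029236141592264175, 0.01456656027585268), 81.64570617675781)
y 39 [0.5751 0.1754 0.1452] ((0.5754965543746948, 0.1748408079147339), (0.025991786271333694, 0.016788166016340256), 88.75970458984375)
t 1.8 tcp [0.5191 0.1846 0.2405] gap 0.0851 F [ 0.54 -0.5  -0.35]
off cm [14.05 -0.45  0.53]
yaw -0.02 or 179.98 q6 0.315
```

>>> {"name": "servo_tool", "arguments": {"increments": [{"offset":[0,-0.4,0.35],"yaw":0},{"offset":[2,-0.4,0.35],"yaw":0},{"offset":[5,-0.4,0.35],"yaw":0},{"offset":[8,-0.4,0.35],"yaw":0},{"offset":[11,-0.4,0.35],"yaw":0},{"offset":[13,-0.4,0.35],"yaw":0},{"offset":[13.6,-0.4,0.35],"yaw":0},{"offset":[13.6,-0.4,0.35],"yaw":0}]}}

```text
clock: 2.6
tcp_pos: [0.5231, 0.181, 0.1055]
orientation: [0.706, 0.042, 0.706, -0.041]
wrist_force: [0.2, 0.7, 0.1]
finger_gap: 0.0853
```

```bash
cat > snap.py <<'E'
import sys
from h import *
t=sys.argv[1]; b=[int(i) for i in sys.argv[2].split(',')]; n=sys.argv[3] if len(sys.argv)>3 else 'side'
p,d=env.read_camera(n); np.savez(f'{n}{t}.npz',p=p,d=d)
c=p[b[1]:b[3],b[0]:b[2]][...,::-1]; f=min(780/c.shape[1],590/c.shape[0])
cv2.imwrite(f'pics/{n}_{t}.png',cv2.resize(c,None,fx=f,fy=f,interpolation=cv2.INTER_CUBIC))
plan([.522,.180,.104],[.1184,.993])
E
python3 snap.py 2 220,190,360,310
```

```text
t 2.65 tcp [0.5238 0.1809 0.1063] gap 0.0856 F [-0.29  0.2  -0.44]
off cm [ 0.23 -0.12 -0.17]
yaw 0.06 or -179.94 q6 0.305
```

View pics/side_2.png

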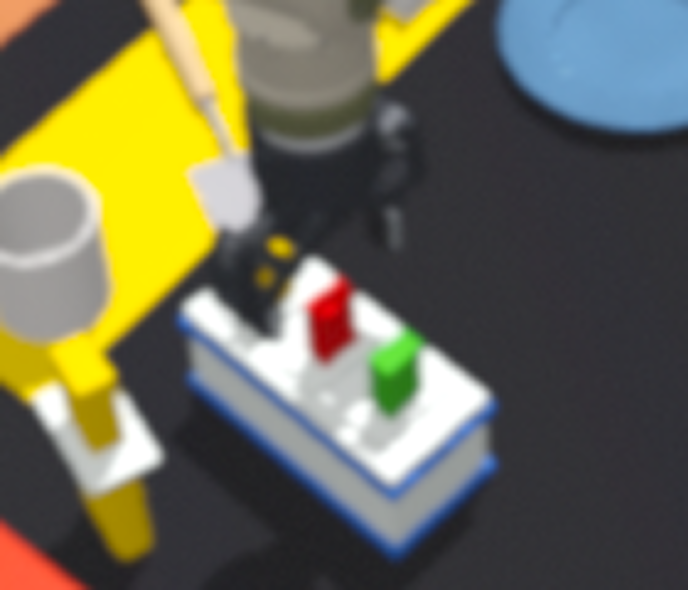

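Red at zoom px (330,320) seems slightly in front of the fingers, whose tips are at about (268,325) and (398,245). I check against depth before closing.

```bash
python3 - <<'E'
from h import *
z=np.load('side2.npz'); P=cloud('side',z['d']); H=cv2.cvtColor(z['p'],cv2.COLOR_RGB2HSV).astype(int);h,s,v=H[...,0],H[...,1],H[...,2]
a=np.array([.993,-.1184]);b=np.array([.1184,.993])
q=P[...,:2]-[.5238,.1809]; X=q@a;Y=q@b;Z=P[...,2]
near=(z['d']>0)&(abs(X)<.1)&(abs(Y)<.08)
dark=near&(v<110)&(Z>.10)&(Z<.16)
for lo in(.10,.115,.13,.145):
  for sg in(1,-1):
    m=dark&(Z>=lo)&(Z<lo+.015)&(sg*Y>0)
    if m.sum(): print(lo,sg,m.sum(),'X',np.percentile(X[m],[5,50,95]).round(3),'Y',np.percentile(Y[m],[5,50,95]).round(3))
for n,c in dict(r=((h<8)|(h>172)),g=abs(h-60)<15,y=abs(h-26)<8).items():
    m=near&c&(s>120)&(Z>.11)&(Z<.15); print(n,m.sum(),'X',np.percentile(X[m],[5,50,95]).round(3),'Y',np.percentile(Y[m],[5,50,95]).round(3),'Z',Z[m].min().round(3),Z[m].max().round(3))
# project expected
k,D,T=K('side'); Ti=np.linalg.inv(T)
for nm,xm,ym,zz in [('tcp',0,0,.106),('tipL',0,.05,.119),('tipR',0,-.05,.119)]:
    w=np.array([*(np.array([.5238,.1809])+a*xm+b*ym),zz,1]); c=Ti@w
    px=cv2.projectPoints(np.array([[c[0],-c[1],-c[2]]]),np.zeros(3),np.zeros(3),k,D)[0].ravel(); print(nm,px.round(1),((px-[220,190])*4.91).round(0))
E
```

```text
0.115 1 1 X [0.046 0.046 0.046] Y [0.002 0.002 0.002]
0.13 1 2 X [0.046 0.046 0.047] Y [0.002 0.003 0.004]
0.145 -1 3 X [-0.004  0.008  0.008] Y [-0.046 -0.045 -0.045]
r 91 X [-0.011 -0.008  0.001] Y [-0.01   0.003  0.013] Z 0.11 0.149
g 97 X [-0.066 -0.061 -0.052] Y [-0.011  0.005  0.013] Z 0.11 0.149
y 14 X [0.044 0.046 0.05 ] Y [-0.015 -0.003  0.008] Z 0.127 0.149
tcp [286.7 258.5] [327. 336.]
tipL [274.  266.3] [265. 374.]
tipR [298.4 246. ] [385. 275.]
```

```bash
python3 - <<'E'
from h import *
z=np.load('side2.npz'); P=cloud('side',z['d'])
a=np.array([.993,-.1184]);b=np.array([.1184,.993])
q=P[...,:2]-[.5238,.1809]; X=q@a;Y=q@b;Z=P[...,2]
for v in range(232,266,3):
    print(v,[(u,z['p'][v,u].tolist(),(X[v,u]*1000).round(),(Y[v,u]*1000).round(),(Z[v,u]*1000).round()) for u in (272,275,278)])
for v in range(214,246,4):
    print(v,[(u,z['p'][v,u].tolist(),(X[v,u]*1000).round(),(Y[v,u]*1000).round(),(Z[v,u]*1000).round()) for u in (298,301)])
E
```

```text
232 [(272, [136, 136, 140], np.float64(7.0), np.float64(37.0), np.float64(258.0)), (275, [43, 45, 49], np.float64(-6.0), np.float64(37.0), np.float64(268.0)), (278, [39, 42, 46], np.float64(-13.0), np.float64(33.0), np.float64(271.0))]
235 [(272, [99, 100, 105], np.float64(-2.0), np.float64(45.0), np.float64(259.0)), (275, [56, 58, 63], np.float64(-5.0), np.float64(37.0), np.float64(256.0)), (278, [38, 39, 44], np.float64(-9.0), np.float64(31.0), np.float64(253.0))]
238 [(272, [68, 70, 73], np.float64(-6.0), np.float64(49.0), np.float64(254.0)), (275, [125, 105, 38], np.float64(-7.0), np.float64(40.0), np.float64(246.0)), (278, [93, 80, 37], np.float64(-12.0), np.float64(34.0), np.float64(245.0))]
241 [(272, [49, 51, 54], np.float64(-13.0), np.float64(56.0), np.float64(255.0)), (275, [127, 108, 36], np.float64(0.0), np.float64(35.0), np.float64(223.0)), (278, [154, 130, 7], np.float64(45.0), np.float64(-10.0), np.float64(142.0))]
244 [(272, [66, 59, 42], np.float64(-12.0), np.float64(56.0), np.float64(241.0)), (275, [72, 65, 46], np.float64(-6.0), np.float64(41.0), np.float64(221.0))
[... 2318 characters left out ...]
 57], np.float64(-3.0), np.float64(-62.0), np.float64(204.0))]
230 [(298, [38, 40, 43], np.float64(-18.0), np.float64(-35.0), np.float64(222.0)), (301, [42, 43, 48], np.float64(-11.0), np.float64(-53.0), np.float64(201.0))]
234 [(298, [61, 62, 66], np.float64(-7.0), np.float64(-44.0), np.float64(187.0)), (301, [71, 73, 77], np.float64(-8.0), np.float64(-56.0), np.float64(178.0))]
238 [(298, [49, 51, 52], np.float64(-6.0), np.float64(-44.0), np.float64(168.0)), (301, [71, 73, 76], np.float64(-12.0), np.float64(-51.0), np.float64(167.0))]
242 [(298, [51, 51, 55], np.float64(75.0), np.float64(-119.0), np.float64(8.0)), (301, [52, 50, 55], np.float64(74.0), np.float64(-132.0), np.float64(-4.0))]
```

```bash
cat > tips.py <<'E'
import sys
from h import *
def tips(f,c):
    z=np.load(f); P=cloud('side',z['d']); V=z['p'].max(-1); mx=z['p'].astype(int); gray=(mx.max(-1)-mx.min(-1))<25
    a=np.array([.993,-.1184]);b=np.array([.1184,.993])
    q=P[...,:2]-c; X=q@a;Y=q@b;Z=P[...,2]
    for sg in(1,-1):
        m=(z['d']>0)&(abs(X)<.025)&(sg*Y>.02)&(sg*Y<.08)&(Z>.105)&(Z<.4)&gray&(V<130)
        zs=np.sort(Z[m]); print(f,sg,m.sum(),zs[:8].round(3))
E
python3 - <<'E'
from tips import *
tips('side1.npz',[.519,.1835]); tips('side2.npz',[.5238,.1809])
p,d=env.read_camera('side'); np.savez('side3.npz',p=p,d=d)
tips('side3.npz',[.5238,.1809]); plan([.522,.18,.104])
E
```

```text
side1.npz 1 318 [0.296 0.299 0.299 0.299 0.3   0.3   0.301 0.302]
side1.npz -1 201 [0.288 0.289 0.289 0.29  0.29  0.292 0.293 0.295]
side2.npz 1 586 [0.166 0.168 0.17  0.172 0.173 0.173 0.174 0.175]
side2.npz -1 218 [0.155 0.157 0.159 0.16  0.161 0.162 0.162 0.163]
side3.npz 1 591 [0.169 0.171 0.171 0.171 0.172 0.176 0.176 0.177]
side3.npz -1 219 [0.156 0.157 0.162 0.163 0.163 0.163 0.163 0.164]
t 2.7 tcp [0.5243 0.1809 0.1067] gap 0.0857 F [ 0.12  0.   -0.38]
off cm [ 0.27 -0.12 -0.22]
```

Depth puts the open fingertips about 35–50 mm above the reported TCP height, so I close only partly (no contact) and look.

>>> {"name": "servo_tool", "arguments": {"increments": [{"offset":[0,-0.1,-0.1],"yaw":0},{"offset":[0,-0.1,-0.1],"yaw":0},{"offset":[0,-0.1,-0.1],"yaw":0},{"offset":[0,-0.1,-0.1],"yaw":0},{"offset":[0,-0.1,-0.1],"yaw":0},{"offset":[0,-0.1,-0.1],"yaw":0},{"offset":[0,-0.1,-0.1],"yaw":0},{"offset":[0,-0.1,-0.1],"yaw":0}], "claw": 0.5, "force": 20}}

```text
clock: 3.5
tcp_pos: [0.522, 0.1795, 0.1047]
orientation: [0.706, 0.042, 0.706, -0.042]
wrist_force: [-0.2, 0.7, -0.5]
finger_gap: 0.043
```

```bash
python3 snap.py 4 240,190,340,280; python3 -c "
from tips import *
z=np.load('side4.npz');P=cloud('side',z['d'])
a=np.array([.993,-.1184]);b=np.array([.1184,.993])
q=P[...,:2]-[.523,.180];X=q@a;Y=q@b;Z=P[...,2]
for v in range(236,268,3): print(v,[(u,int(z['p'][v,u].max()),*(np.array([X[v,u],Y[v,u],Z[v,u]])*1000).round().astype(int).tolist()) for u in (274,277,280,283)])
"
```

```text
t 3.55 tcp [0.522  0.1794 0.1047] gap 0.043 F [ 0.08 -0.01 -0.37]
off cm [ 0.07  0.06 -0.  ]
yaw 0.0 or -180.0 q6 0.304
236 [(274, 103, -2, 40, 251), (277, 48, -12, 38, 257), (280, 42, -11, 27, 247), (283, 47, -12, 18, 239)]
239 [(274, 76, -6, 45, 246), (277, 47, 9, 22, 212), (280, 45, -11, 28, 234), (283, 45, -16, 22, 233)]
242 [(274, 87, -8, 47, 237), (277, 49, 8, 25, 202), (280, 51, -5, 25, 213), (283, 46, -16, 23, 221)]
245 [(274, 53, -12, 51, 231), (277, 49, 2, 31, 199), (280, 47, -9, 28, 206), (283, 169, -20, 27, 216)]
248 [(274, 43, -11, 52, 218), (277, 46, -4, 36, 196), (280, 48, -11, 31, 197), (283, 208, -12, 22, 190)]
251 [(274, 72, -12, 54, 208), (277, 44, -12, 44, 197), (280, 61, -9, 31, 181), (283, 152, -11, 22, 175)]
254 [(274, 175, 46, 11, 96), (277, 120, 5, 32, 156), (280, 71, -7, 30, 165), (283, 127, -12, 23, 162)]
257 [(274, 201, 38, 19, 96), (277, 255, 35, 10, 90), (280, 224, 29, 3, 89), (283, 144, -12, 25, 150)]
260 [(274, 255, 32, 25, 93), (277, 255, 27, 17, 90), (280, 255, 19, 12, 92), (283, 177, 2, 14, 111)]
263 [(274, 255, 27, 30, 88), (277, 255, 17, 26, 94), (280, 255, 9, 21, 96), (283, 193, 3, 15, 95)]
266 [(274, 242, 17, 39, 91), (277, 255, 12, 32, 89), (280, 229, 1, 29, 96), (283, 198, -5, 23, 96)]
```

View pics/side_4.png

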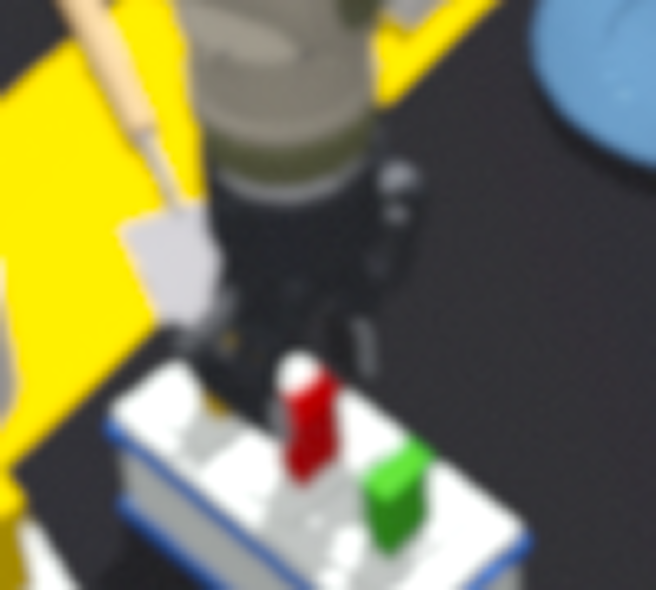

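```bash
python3 - <<'E'
from h import *
k,D,T=K('side'); Ti=np.linalg.inv(T)
a=np.array([.993,-.1184]);b=np.array([.1184,.993])
for xm in(-.011,.011):
  for ym in (.022,-.022):
    for zz in (.105,.12,.135,.15,.165):
      w=np.array([*(np.array([.522,.1795])+a*xm+b*ym),zz,1]); c=Ti@w
      px=cv2.projectPoints(np.array([[c[0],-c[1],-c[2]]]),np.zeros(3),np.zeros(3),k,D)[0].ravel(); print(xm,ym,zz,px.round(1),((px-[240,190])*6.555).round(0))
E
```

```text
-0.011 0.022 0.105 [284.7 265.3] [293. 493.]
-0.011 0.022 0.12 [284.4 262.3] [291. 474.]
-0.011 0.022 0.135 [284.1 259.3] [289. 454.]
-0.011 0.022 0.15 [283.8 256.2] [287. 434.]
-0.011 0.022 0.165 [283.5 253.1] [285. 414.]
-0.011 -0.022 0.105 [295.3 256.3] [363. 435.]
-0.011 -0.022 0.12 [295.1 253.3] [361. 415.]
-0.011 -0.022 0.135 [294.9 250.3] [360. 395.]
-0.011 -0.022 0.15 [294.7 247.2] [359. 375.]
-0.011 -0.022 0.165 [294.5 244. ] [358. 354.]
0.011 0.022 0.105 [279.5 261.1] [259. 466.]
0.011 0.022 0.12 [279.2 258.1] [257. 446.]
0.011 0.022 0.135 [278.9 255.1] [255. 426.]
0.011 0.022 0.15 [278.5 252. ] [252. 406.]
0.011 0.022 0.165 [278.2 248.8] [250. 386.]
0.011 -0.022 0.105 [290.2 252.3] [329. 408.]
0.011 -0.022 0.12 [289.9 249.3] [327. 388.]
0.011 -0.022 0.135 [289.7 246.2] [326. 368.]
0.011 -0.022 0.15 [289.4 243.1] [324. 348.]
0.011 -0.022 0.165 [289.2 239.9] [323. 327.]
```

Visible tips project to z≈0.145, against about 0.11 from the state. I go 5 mm lower, which is safe under either reading, and close gently.

>>> {"name": "servo_tool", "arguments": {"increments": [{"offset":[0.2,0,0],"yaw":0},{"offset":[0.4,0,0],"yaw":0},{"offset":[0.5,0,0],"yaw":0},{"offset":[0.5,0,0],"yaw":0},{"offset":[0.5,0,0],"yaw":0},{"offset":[0.5,0,0],"yaw":0},{"offset":[0.5,0,0],"yaw":0},{"offset":[0.5,0,0],"yaw":0}], "claw": 0, "force": 20}}

```text
clock: 4.35
tcp_pos: [0.5226, 0.1799, 0.1028]
orientation: [0.707, 0.042, 0.705, -0.041]
wrist_force: [-5.2, -0.0, 18.1]
finger_gap: 0.0292
```

```bash
python3 snap.py 5 240,190,340,280
```

```text
t 4.4 tcp [0.5226 0.1799 0.1028] gap 0.0292 F [-5.65 -0.64 17.85]
off cm [-0.12  0.01 -0.06]
yaw 0.02 or -179.98 q6 0.304
```

View pics/side_5.png

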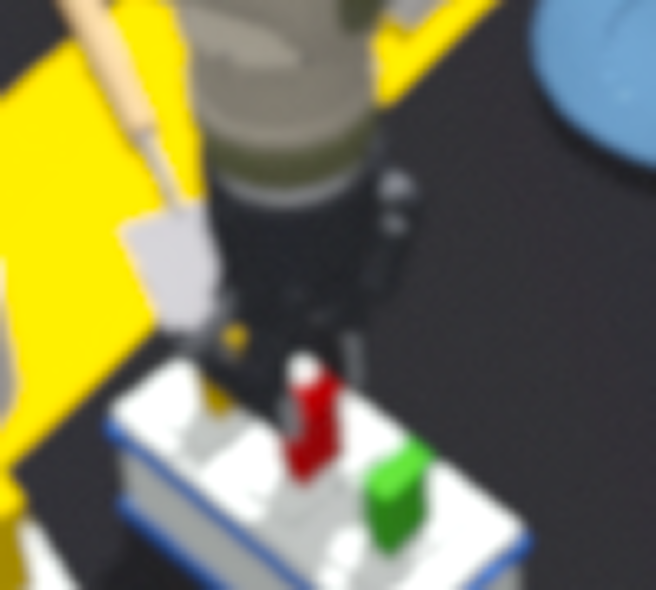

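>>> {"name": "servo_tool", "arguments": {"increments": [{"offset":[-0.2,0,0],"yaw":0},{"offset":[-0.6,0,0],"yaw":0},{"offset":[-1.2,0,0],"yaw":0},{"offset":[-1.8,0,0],"yaw":0},{"offset":[-2.4,0,0],"yaw":0},{"offset":[-3,0,0],"yaw":0},{"offset":[-3,0,0],"yaw":0},{"offset":[-3,0,0],"yaw":0}]}}

```text
clock: 5.2
tcp_pos: [0.5221, 0.1795, 0.1299]
orientation: [0.706, 0.042, 0.706, -0.042]
wrist_force: [0.0, -0.6, -1.7]
finger_gap: 0.0294
```

```bash
python3 snap.py 6 240,190,340,280
```

```text
t 5.25 tcp [0.5219 0.1794 0.1297] gap 0.0294 F [ 0.32  0.61 -1.14]
off cm [2.57 0.06 0.  ]
yaw 0.0 or -180.0 q6 0.304
```

View pics/side_6.png

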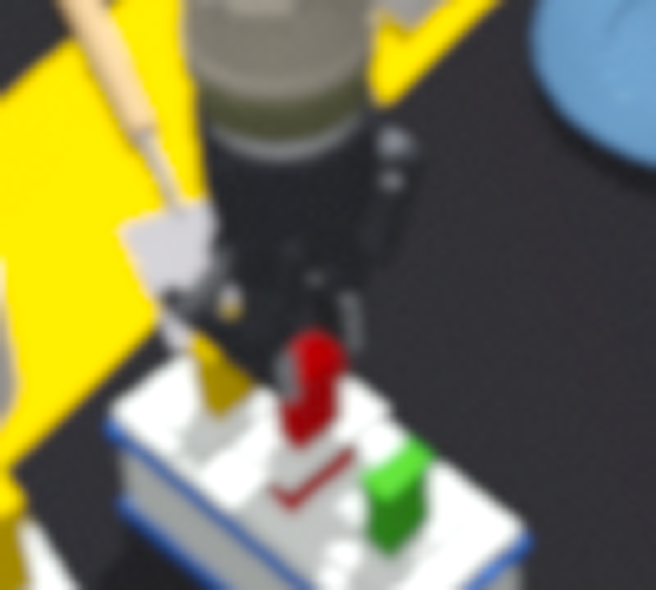

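The lolly is rising: guard at zoom (310,470), with red ice showing beneath it. I continue straight up.

>>> {"name": "servo_tool", "arguments": {"increments": [{"offset":[-1,0,0],"yaw":0},{"offset":[-2.2,0,0],"yaw":0},{"offset":[-3.6,0,0],"yaw":0},{"offset":[-5,0,0],"yaw":0},{"offset":[-6.4,0,0],"yaw":0},{"offset":[-7.6,0,0],"yaw":0},{"offset":[-8.2,0,0],"yaw":0},{"offset":[-8.2,0,0],"yaw":0}]}}

```text
clock: 6.05
tcp_pos: [0.5227, 0.1796, 0.2131]
orientation: [0.707, 0.042, 0.705, -0.042]
wrist_force: [-0.1, -0.7, -0.2]
finger_gap: 0.029
```

```bash
python3 snap.py 7 230,170,340,270
```

```text
t 6.1 tcp [0.5223 0.1795 0.2122] gap 0.029 F [-0.05 -0.73 -1.24]
off cm [10.82  0.04 -0.04]
yaw -0.0 or 180.0 q6 0.304
```

View pics/side_7.png

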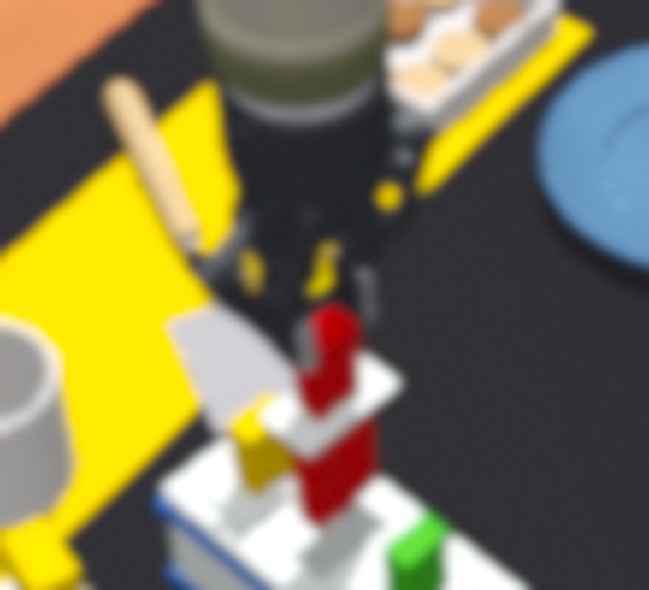

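```bash
cat > meas.py <<'E'
from h import *
def redpts(f,c,a=np.array([.993,-.1184]),r=.13,zmin=.1):
    z=np.load(f); P=cloud('side',z['d']); H=cv2.cvtColor(z['p'],cv2.COLOR_RGB2HSV).astype(int);h,s,v=H[...,0],H[...,1],H[...,2]
    b=np.array([-a[1],a[0]]); q=P[...,:2]-c; X=q@a;Y=q@b;Z=P[...,2]
    near=(z['d']>0)&(np.hypot(X,Y)<r)&(Z>zmin)
    red=near&((h<8)|(h>172))&(s>120)
    return X,Y,Z,near,red,s,v
E
python3 - <<'E'
from meas import *
X,Y,Z,near,red,s,v=redpts('side7.npz',[.5223,.1795])
for lo in np.arange(.10,.27,.01):
    m=red&(Z>=lo)&(Z<lo+.01)
    w=near&(s<50)&(v>140)&(Z>=lo)&(Z<lo+.01)&(abs(X)<.03)
    f=near&(v<130)&(s<60)&(Z>=lo)&(Z<lo+.01)&(abs(X)<.02)&(abs(Y)<.03)
    r=lambda m:(m.sum(),(np.percentile(X[m],[5,95])*1000).round().tolist(),(np.percentile(Y[m],[5,95])*1000).round().tolist()) if m.sum()>1 else m.sum()
    print(round(lo,3),'red',r(m),'wht',r(w),'fing',r(f))
print(Z[red].min(),Z[red].max())
E
```

```text
0.1 red 0 wht (np.int64(7), [12.0, 28.0], [123.0, 129.0]) fing 0
0.11 red 0 wht (np.int64(3), [13.0, 29.0], [123.0, 128.0]) fing 0
0.12 red 1 wht (np.int64(7), [-9.0, -1.0], [-12.0, 20.0]) fing 0
0.13 red (np.int64(13), [-8.0, -4.0], [-14.0, 19.0]) wht (np.int64(6), [-10.0, 8.0], [-17.0, 20.0]) fing 0
0.14 red (np.int64(22), [-9.0, -3.0], [-15.0, 21.0]) wht 1 fing 0
0.15 red (np.int64(28), [-10.0, -1.0], [-17.0, 21.0]) wht 0 fing 0
0.16 red (np.int64(32), [-10.0, -1.0], [-18.0, 21.0]) wht 0 fing 0
0.17 red (np.int64(27), [-9.0, -1.0], [-17.0, 21.0]) wht 0 fing 0
0.18 red (np.int64(13), [-10.0, -6.0], [-17.0, 20.0]) wht (np.int64(3), [-10.0, -0.0], [-20.0, 19.0]) fing 0
0.19 red 0 wht 0 fing 0
0.2 red 0 wht (np.int64(126), [-16.0, 13.0], [-29.0, 28.0]) fing 0
0.21 red (np.int64(8), [-9.0, -3.0], [-5.0, 15.0]) wht (np.int64(8), [-9.0, 4.0], [-14.0, 15.0]) fing 0
0.22 red (np.int64(21), [-10.0, 2.0], [-8.0, 14.0]) wht (np.int64(5), [-9.0, -8.0], [-15.0, -10.0]) fing 0
0.23 red (np.int64(23), [-10.0, 1.0], [-8.0, 13.0]) wht (np.int64(2), [-9.0, -8.0], [-15.0, -10.0]) fing 0
0.24 red (np.int64(19), [-10.0, -5.0], [-12.0, 14.0]) wht 0 fing 0
0.25 red (np.int64(50), [-9.0, 7.0], [-16.0, 8.0]) wht 0 fing (np.int64(5), [-10.0, -6.0], [-22.0, 21.0])
0.26 red 1 wht (np.int64(2), [0.0, 5.0], [26.0, 28.0]) fing (np.int64(24), [-12.0, 3.0], [-20.0, 27.0])
0.1291182970176088 0.29486056654500137
```

Measured: tip z≈0.124, guard 0.207, handle 0.207–0.258, so the grasp point at 0.231 is mid-handle as wanted and the lolly is clear and upright. The tool can only yaw, so I'll pivot the lolly in the jaws by drawing its ice over the mould's fixed +y edge. First I yaw 90° and move to that side.

>>> {"name": "servo_tool", "arguments": {"increments": [{"offset":[0,0.3,0],"yaw":5},{"offset":[0,1,0],"yaw":13},{"offset":[0,2,0],"yaw":21},{"offset":[0,3,0],"yaw":29},{"offset":[0,4,0],"yaw":37},{"offset":[0,5,0],"yaw":45},{"offset":[0,6,0],"yaw":53},{"offset":[0,6.5,0],"yaw":60}]}}

```text
clock: 6.9
tcp_pos: [0.5292, 0.2446, 0.2107]
orientation: [0.589, 0.39, 0.59, -0.391]
wrist_force: [0.7, -0.1, -1.3]
finger_gap: 0.0291
```

>>> {"name": "servo_tool", "arguments": {"increments": [{"offset":[0,0,0],"yaw":8},{"offset":[0,0,0],"yaw":16},{"offset":[0,0,0],"yaw":24},{"offset":[0,0,0],"yaw":30},{"offset":[0,0,0],"yaw":30},{"offset":[0,0,0],"yaw":30},{"offset":[0,0,0],"yaw":30},{"offset":[0,0,0],"yaw":30}]}}

```text
clock: 7.7
tcp_pos: [0.5296, 0.244, 0.2117]
orientation: [-0.47, -0.528, -0.47, 0.529]
wrist_force: [-0.1, -0.1, -0.9]
finger_gap: 0.029
```

```bash
python3 - <<'E'
from h import *
a=np.array([.993,-.1184]);b=np.array([.1184,.993]);c=np.array([.5225,.1795])
plan([*(c+.065*b),.146],a)
s,R=state();print(R.round(3)); print('ym',(s['tcp_pos'][:2]-c)@b,'xm',(s['tcp_pos'][:2]-c)@a)
E
python3 snap.py 8 220,180,340,280
```

```text
t 7.7 tcp [0.5296 0.244  0.2117] gap 0.029 F [-0.07 -0.08 -0.9 ]
off cm [ 6.57  0.06 -0.01]
yaw 0.06 or -179.94 q6 1.982
[[-0.     0.993 -0.117]
 [ 0.    -0.117 -0.993]
 [-1.    -0.    -0.   ]]
ym 0.064885193146973 xm -0.0005703565125676625
t 7.75 tcp [0.5297 0.244  0.2117] gap 0.0289 F [ 0.4  -0.74 -0.56]
off cm [ 1.077e+01 -1.000e-02  6.440e+00]
yaw -89.95 or 90.05 q6 1.983
```

View pics/side_8.png

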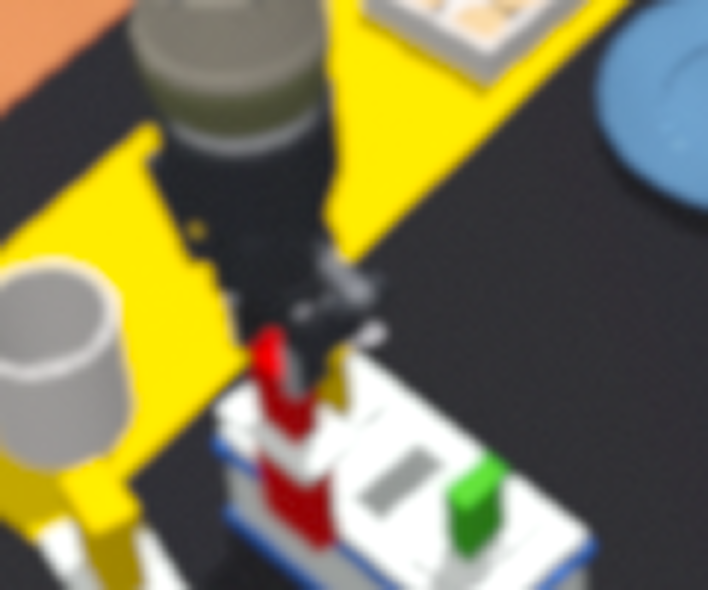

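The yaw succeeded; the lolly hangs upright outside the +y side at zoom (290,430). The empty pocket is visible at (400,480). I lower it.

>>> {"name": "servo_tool", "arguments": {"increments": [{"offset":[1,0,0],"yaw":0},{"offset":[2.2,0,0],"yaw":0},{"offset":[3.6,0,0],"yaw":0},{"offset":[5,0,0],"yaw":0},{"offset":[6.2,0,0],"yaw":0},{"offset":[6.5,0,0.3],"yaw":0},{"offset":[6.5,0,0.8],"yaw":0},{"offset":[6.5,0,1.2],"yaw":0}]}}

```text
clock: 8.55
tcp_pos: [0.5284, 0.2317, 0.1472]
orientation: [0.47, 0.529, 0.469, -0.529]
wrist_force: [0.7, -0.1, -0.9]
finger_gap: 0.0293
```

```bash
python3 snap.py 9 220,180,340,280
```

```text
t 8.6 tcp [0.5286 0.2312 0.1475] gap 0.0293 F [-0.76 -1.29 -1.17]
off cm [ 4.35 -0.05  5.16]
yaw -90.03 or 89.97 q6 1.963
```

View pics/side_9.png

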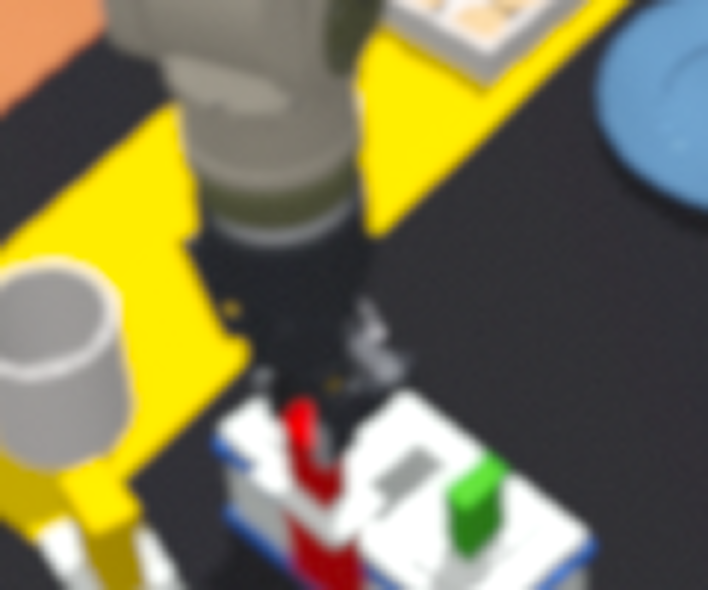

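>>> {"name": "servo_tool", "arguments": {"increments": [{"offset":[0,0,0.8],"yaw":0},{"offset":[0.1,0,1.8],"yaw":0},{"offset":[0.3,0,2.7],"yaw":0},{"offset":[0.5,0,3.6],"yaw":0},{"offset":[0.8,0,4.5],"yaw":0},{"offset":[1.2,0,5.3],"yaw":0},{"offset":[1.2,0,5.3],"yaw":0},{"offset":[1.2,0,5.3],"yaw":0}]}}

```text
clock: 9.4
tcp_pos: [0.5218, 0.1791, 0.1346]
orientation: [-0.469, -0.529, -0.469, 0.529]
wrist_force: [0.4, 1.6, 0.2]
finger_gap: 0.029
```

```bash
python3 snap.py 10 220,180,340,280; python3 -c "
from h import *
print(state()[0]['ft_torque'])"
```

```text
t 9.45 tcp [0.5218 0.1794 0.1346] gap 0.0288 F [ 0.45  1.16 -0.31]
off cm [ 3.06  0.01 -0.07]
yaw -90.01 or 89.99 q6 1.875
[ 0.23222375 -0.02524155 -0.01993933]
```

View pics/side_10.png

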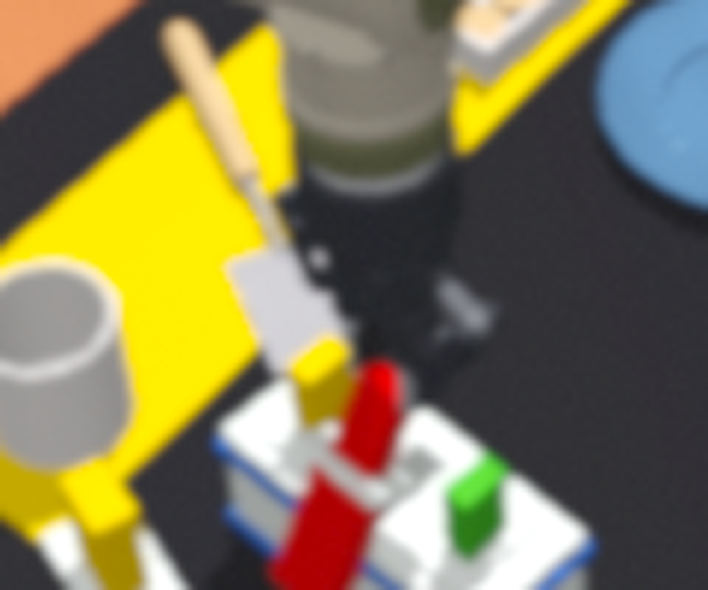

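The lolly is tilting as planned at low force, with its ice against the mould's near top edge. I continue and lower.

>>> {"name": "servo_tool", "arguments": {"increments": [{"offset":[0.4,0,0.6],"yaw":0},{"offset":[0.9,0,1.3],"yaw":0},{"offset":[1.4,0,2.0],"yaw":0},{"offset":[2.0,0,2.6],"yaw":0},{"offset":[2.6,0,3.1],"yaw":0},{"offset":[3.2,0,3.6],"yaw":0},{"offset":[3.6,0,4.1],"yaw":0},{"offset":[3.6,0,4.1],"yaw":0}]}}

```text
clock: 10.25
tcp_pos: [0.5166, 0.1381, 0.098]
orientation: [-0.469, -0.529, -0.469, 0.529]
wrist_force: [0.5, 0.5, 0.1]
finger_gap: 0.0292
```

```bash
python3 snap.py 11 220,180,340,280; python3 - <<'E'
from meas import *
X,Y,Z,near,red,s,v=redpts('side11.npz',[.5225,.1795],zmin=.05)
m=red&(abs(X)<.026)
for lo in np.arange(-.08,.1,.01):
    k=m&(Y>=lo)&(Y<lo+.01)
    if k.sum()>2: print(round(lo,2),k.sum(),np.percentile(Z[k],[5,50,95]).round(3),'X',np.percentile(X[k],[5,95]).round(3))
E
```

```text
t 10.3 tcp [0.5169 0.1384 0.0984] gap 0.0291 F [0.03 0.34 0.32]
off cm [-0.56  0.02 -4.2 ]
yaw -90.03 or 89.97 q6 1.801
-0.04 24 [0.132 0.144 0.149] X [-0.015  0.014]
-0.03 38 [0.137 0.141 0.146] X [-0.016  0.011]
-0.02 32 [0.133 0.136 0.141] X [-0.015  0.009]
-0.01 36 [0.125 0.133 0.137] X [-0.016  0.008]
-0.0 29 [0.123 0.127 0.132] X [-0.016  0.009]
0.01 18 [0.114 0.12  0.123] X [-0.02   0.015]
0.02 48 [0.114 0.117 0.124] X [-0.02   0.017]
0.03 50 [0.108 0.113 0.118] X [-0.02   0.016]
0.04 49 [0.104 0.108 0.113] X [-0.02   0.015]
0.05 55 [0.098 0.103 0.108] X [-0.021  0.017]
0.06 52 [0.093 0.098 0.102] X [-0.021  0.018]
0.07 55 [0.087 0.093 0.099] X [-0.021  0.018]
0.08 27 [0.084 0.09  0.095] X [-0.018  0.019]
```

View pics/side_11.png

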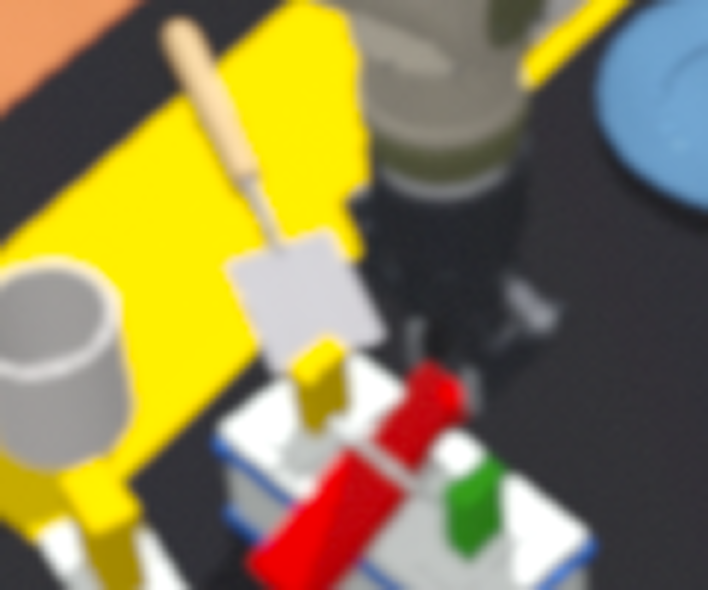

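Slope is now about 24° from level: top surface z 0.141 at handle and 0.090 at the tip. The pivot sits about 19 mm higher than the nominal grasp point, so there is room to go farther out and lower.

>>> {"name": "servo_tool", "arguments": {"increments": [{"offset":[0,0,0.6],"yaw":0},{"offset":[0.2,0,1.2],"yaw":0},{"offset":[0.5,0,1.8],"yaw":0},{"offset":[0.9,0,2.3],"yaw":0},{"offset":[1.3,0,2.4],"yaw":0},{"offset":[1.7,0,2.4],"yaw":0},{"offset":[1.8,0,2.4],"yaw":0},{"offset":[1.8,0,2.4],"yaw":0}]}}

```text
clock: 11.1
tcp_pos: [0.5141, 0.1149, 0.0805]
orientation: [-0.469, -0.529, -0.47, 0.529]
wrist_force: [-0.4, -0.7, 0.2]
finger_gap: 0.0288
```

```bash
python3 snap.py 12 220,180,340,280; python3 - <<'E'
from meas import *
X,Y,Z,near,red,s,v=redpts('side12.npz',[.5225,.1795],zmin=.05)
m=red&(abs(X)<.026)
for lo in np.arange(-.1,.1,.02):
    k=m&(Y>=lo)&(Y<lo+.01)
    if k.sum()>2: print(round(lo,2),k.sum(),np.percentile(Z[k],[5,50,95]).round(3),'X',np.percentile(X[k],[5,95]).round(3))
E
```

```text
t 11.15 tcp [0.5143 0.115  0.0807] gap 0.0287 F [ 0.13 -0.72  0.09]
off cm [-2.33  0.   -6.55]
yaw -89.99 or 90.01 q6 1.757
-0.06 30 [0.113 0.128 0.131] X [-0.015  0.012]
-0.04 39 [0.114 0.124 0.129] X [-0.016  0.012]
-0.02 18 [0.119 0.121 0.124] X [-0.014  0.008]
0.0 42 [0.113 0.116 0.12 ] X [-0.021  0.016]
0.02 39 [0.109 0.112 0.116] X [-0.021  0.013]
0.04 46 [0.104 0.108 0.111] X [-0.021  0.017]
0.06 53 [0.1   0.104 0.108] X [-0.021  0.016]
```

View pics/side_12.png

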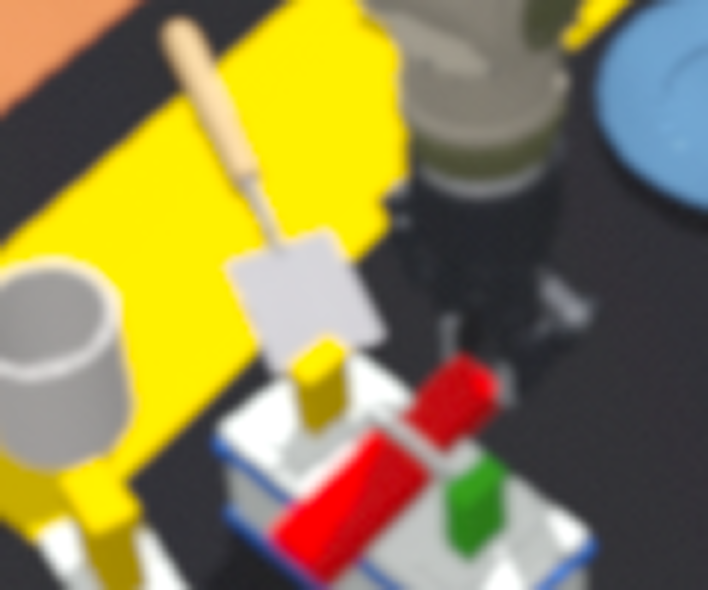

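Now about 11.5° from level, broad face up, comfortably inside 23°. I tighten the grip and lift.

>>> {"name": "servo_tool", "arguments": {"increments": [{"offset":[0,0,0],"yaw":0},{"offset":[0,0,0],"yaw":0},{"offset":[-0.5,0,0],"yaw":0},{"offset":[-1.5,0,0],"yaw":0},{"offset":[-3,0,0],"yaw":0},{"offset":[-5,0,0],"yaw":0},{"offset":[-7,0,0],"yaw":0},{"offset":[-8,0,0],"yaw":0}], "force": 50}}

```text
clock: 11.95
tcp_pos: [0.5153, 0.1149, 0.1633]
orientation: [0.47, 0.53, 0.469, -0.528]
wrist_force: [0.8, 0.0, -0.2]
finger_gap: 0.0271
```

```bash
python3 snap.py 13 220,140,360,280; python3 - <<'E'
from meas import *
X,Y,Z,near,red,s,v=redpts('side13.npz',[.5225,.1795],zmin=.05)
m=red&(abs(X)<.026)
for lo in np.arange(-.1,.1,.02):
    k=m&(Y>=lo)&(Y<lo+.01)
    if k.sum()>2: print(round(lo,2),k.sum(),np.percentile(Z[k],[5,50,95]).round(3),'X',np.percentile(X[k],[5,95]).round(3))
print('Y',Y[m].min(),Y[m].max())
E
```

```text
t 12.0 tcp [0.5159 0.115  0.1642] gap 0.0272 F [ 0.8  -0.07  0.79]
off cm [ 6.02 -0.19 -6.52]
yaw -89.99 or 90.01 q6 1.757
-0.06 30 [0.198 0.211 0.213] X [-0.014  0.014]
-0.04 50 [0.19  0.203 0.209] X [-0.015  0.014]
-0.02 27 [0.192 0.197 0.2  ] X [-0.013  0.013]
0.0 47 [0.186 0.19  0.194] X [-0.021  0.016]
0.02 47 [0.178 0.183 0.187] X [-0.018  0.015]
0.04 52 [0.172 0.176 0.181] X [-0.02   0.017]
0.06 33 [0.165 0.169 0.172] X [-0.018  0.014]
Y -0.06453209136532553 0.06695634369419282
```

View pics/side_13.png

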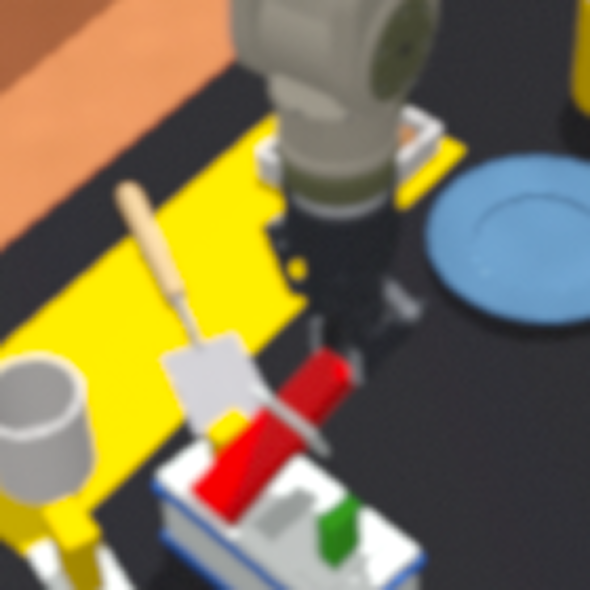

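After lifting it sagged to about 19°, and the pads hold only the handle's very end. I raise the grip force and hold to see whether it still creeps.

>>> {"name": "servo_tool", "arguments": {"increments": [{"offset":[-0.5,0,0],"yaw":0},{"offset":[-1,0,0],"yaw":0},{"offset":[-1,0,0],"yaw":0},{"offset":[-1,0,0],"yaw":0},{"offset":[-1,0,0],"yaw":0},{"offset":[-1,0,0],"yaw":0},{"offset":[-1,0,0],"yaw":0},{"offset":[-1,0,0],"yaw":0}], "force": 100}}

```text
clock: 12.8
tcp_pos: [0.5142, 0.1149, 0.1706]
orientation: [-0.469, -0.529, -0.47, 0.529]
wrist_force: [0.0, 0.3, 0.0]
finger_gap: 0.0248
```

```bash
cat > slope.py <<'E'
import sys
from meas import *
X,Y,Z,near,red,s,v=redpts(f'side{sys.argv[1]}.npz',[.5225,.1795],zmin=.05)
m=red&(abs(X)<.012)
m&=(Y>-.16)&(Y<.12)
q=np.polyfit(Y[m],Z[m],1); 
r=abs(Z-np.polyval(q,Y))<.006; q=np.polyfit(Y[m&r],Z[m&r],1)
print('slope deg',np.degrees(np.arctan(q[0])).round(2),'Y',Y[m].min().round(4),Y[m].max().round(4),'Ztop at Y=0',q[1].round(4))
w=near&(s<50)&(v>120)&(abs(X)<.035)&(Z>np.polyval(q,Y)-.004); print('guard Y',np.percentile(Y[w],[10,50,90]).round(4) if w.sum() else None,w.sum())
E
python3 slope.py 11; python3 slope.py 12; python3 slope.py 13; python3 snap.py 14 220,140,360,280; python3 slope.py 14
```

```text
slope deg -25.66 Y -0.041 0.0844 Ztop at Y=0 0.1299
guard Y [-0.0641 -0.0095  0.0039] 1906
slope deg -11.47 Y -0.0605 0.0713 Ztop at Y=0 0.1176
guard Y [-0.0869 -0.0325 -0.0197] 1842
slope deg -19.62 Y -0.0583 0.067 Ztop at Y=0 0.1919
guard Y [-0.0877 -0.0328 -0.02  ] 2104
t 12.85 tcp [0.5143 0.1149 0.1707] gap 0.0247 F [-0.17 -0.49 -1.35]
off cm [ 6.67 -0.   -6.55]
yaw -90.0 or 90.0 q6 1.757
slope deg -19.73 Y -0.0647 0.0671 Ztop at Y=0 0.1983
guard Y [-0.088  -0.0328 -0.0197] 2140
```

View pics/side_14.png

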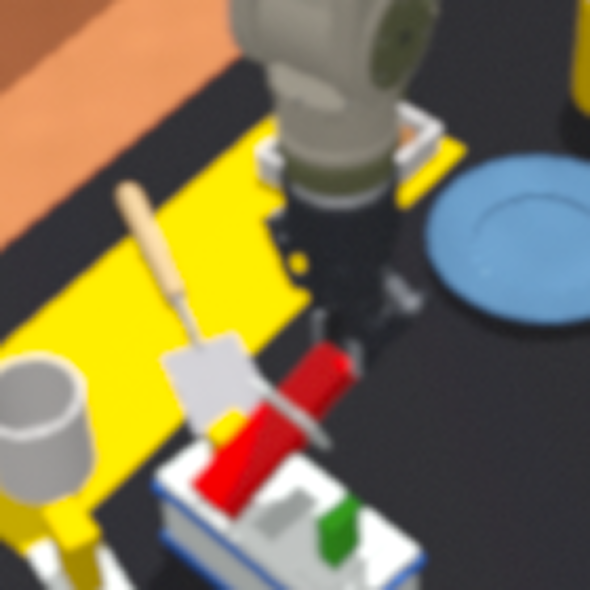

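Stable at 19.7° with 100 N, no more creep. I'll level it again with overshoot: farther out so the guard clears the −y edge, then press the ice flat on the mould top.

>>> {"name": "servo_tool", "arguments": {"increments": [{"offset":[0,0,1],"yaw":0},{"offset":[0,0,2],"yaw":0},{"offset":[1,0,2.8],"yaw":0},{"offset":[2.5,0,2.8],"yaw":0},{"offset":[4,0,2.8],"yaw":0},{"offset":[5.5,0,2.8],"yaw":0},{"offset":[6.5,0,2.8],"yaw":0},{"offset":[7,0,2.8],"yaw":0}]}}

```text
clock: 13.65
tcp_pos: [0.5101, 0.0865, 0.0995]
orientation: [-0.469, -0.528, -0.47, 0.529]
wrist_force: [0.6, -0.1, -0.4]
finger_gap: 0.0244
```

>>> {"name": "servo_tool", "arguments": {"increments": [{"offset":[0.6,0,0],"yaw":0},{"offset":[1.2,0,0],"yaw":0},{"offset":[1.8,0,0],"yaw":0},{"offset":[2.4,0,0],"yaw":0},{"offset":[3,0,0],"yaw":0},{"offset":[3.4,0,0],"yaw":0},{"offset":[3.4,0,0],"yaw":0},{"offset":[3.4,0,0],"yaw":0}]}}

```text
clock: 14.45
tcp_pos: [0.5118, 0.0865, 0.0676]
orientation: [0.47, 0.529, 0.469, -0.529]
wrist_force: [-1.4, -4.0, 8.5]
finger_gap: 0.0243
```

```bash
python3 snap.py 15 220,140,360,280; python3 slope.py 15
```

```text
t 14.5 tcp [0.5119 0.0866 0.0677] gap 0.024 F [-1.59 -4.06  6.38]
off cm [-3.64 -0.09 -9.39]
yaw -90.02 or 89.98 q6 1.703
slope deg 1.62 Y -0.0874 0.0468 Ztop at Y=0 0.1187
guard Y [-0.1002 -0.0599 -0.0487] 1697
```

View pics/side_15.png

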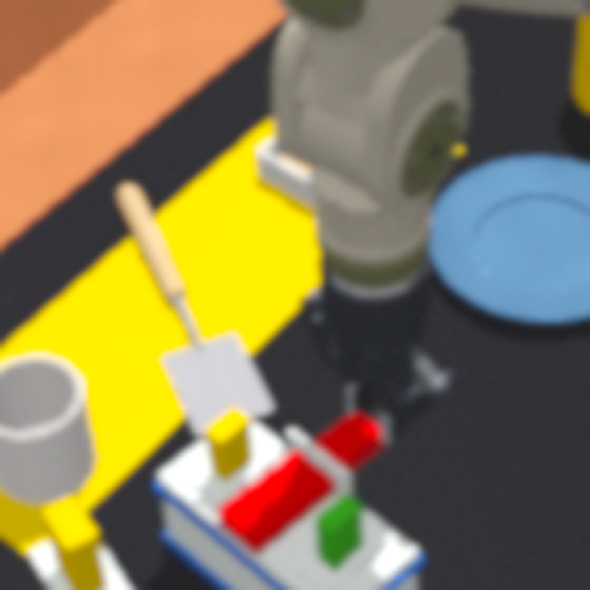

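Level now (+1.6°) at a wrist force of about 8 N. I press 5 mm more for a slight tip-up bias, then lift.

>>> {"name": "servo_tool", "arguments": {"increments": [{"offset":[0.3,0,0],"yaw":0},{"offset":[0.6,0,0],"yaw":0},{"offset":[0.6,0,0],"yaw":0},{"offset":[0,0,0],"yaw":0},{"offset":[-1.5,0,0],"yaw":0},{"offset":[-3.5,0,0],"yaw":0},{"offset":[-6,0,0],"yaw":0},{"offset":[-9,0,0],"yaw":0}]}}

```text
clock: 15.3
tcp_pos: [0.5098, 0.0872, 0.1564]
orientation: [-0.469, -0.528, -0.47, 0.529]
wrist_force: [0.3, 0.4, -0.8]
finger_gap: 0.0241
```

>>> {"name": "servo_tool", "arguments": {"increments": [{"offset":[-2,0,0],"yaw":0},{"offset":[-4,0,0],"yaw":0},{"offset":[-6,0,0],"yaw":0},{"offset":[-7,0,0],"yaw":0},{"offset":[-7,0,0],"yaw":0},{"offset":[-7,0,0],"yaw":0},{"offset":[-7,0,0],"yaw":0},{"offset":[-7,0,0],"yaw":0}]}}

```text
clock: 16.1
tcp_pos: [0.5104, 0.0871, 0.2256]
orientation: [-0.469, -0.528, -0.47, 0.529]
wrist_force: [-0.6, -0.1, -1.8]
finger_gap: 0.0244
```

```bash
python3 snap.py 16 220,120,380,280; python3 slope.py 16
```

```text
t 16.15 tcp [0.5104 0.0871 0.2258] gap 0.0239 F [-0.41  0.58 -1.52]
off cm [12.18  0.07 -9.36]
yaw -90.0 or 90.0 q6 1.703
slope deg -19.56 Y -0.0963 0.0382 Ztop at Y=0 0.2432
guard Y [-0.1011 -0.06   -0.0476] 2214
```

View pics/side_16.png

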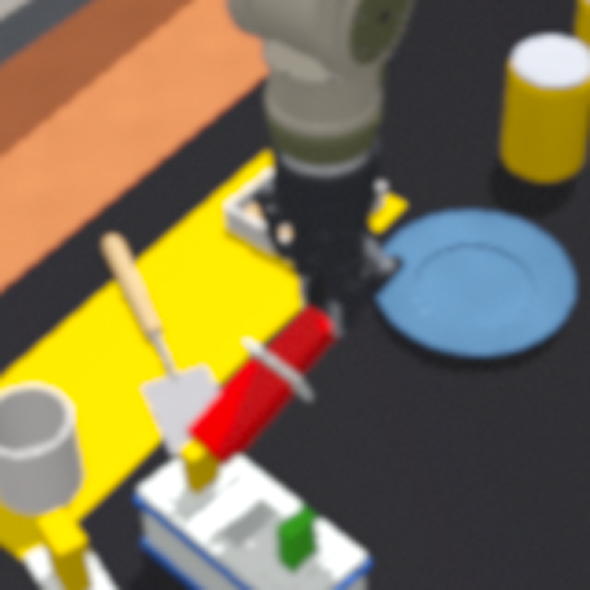

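It settles at 19.6° again, so that is where this grip holds it. I check the full face tilt by fitting a plane to the top surface.

```bash
cat > plane.py <<'E'
import sys
from h import *
def plane(f,lo,hi):
    z=np.load(f); P=cloud('side',z['d']); H=cv2.cvtColor(z['p'],cv2.COLOR_RGB2HSV).astype(int);h,s,v=H[...,0],H[...,1],H[...,2]
    m=(z['d']>0)&((h<8)|(h>172))&(s>120)&np.all((P>lo)&(P<hi),-1)
    q=P[m]; rng=np.random.default_rng(0); best=None
    for _ in range(600):
        i=q[rng.choice(len(q),3,False)]; n=np.cross(i[1]-i[0],i[2]-i[0]); L=np.linalg.norm(n)
        if L<1e-5: continue
        n/=L; 
        if abs(n[2])<.7: continue
        k=abs((q-i[0])@n)<.0025
        if best is None or k.sum()>best.sum(): best=k
    t=q[best]; c=t.mean(0); n=np.linalg.svd(t-c)[2][2]; n*=np.sign(n[2]); ax=np.linalg.svd(t-c)[2][0]
    print(f,len(q),len(t),'tilt',np.degrees(np.arccos(n[2])).round(2),'n',n.round(3),'long axis elev',np.degrees(np.arcsin(ax[2])).round(2),'ax',ax.round(3),'c',c.round(4),'min',q.min(0).round(3),'max',q.max(0).round(3))
if __name__=='__main__':
    for k in sys.argv[1:]: plane(f'side{k}.npz',[.45,.05,.085],[.58,.30,.35])
E
python3 plane.py 12 13 14 15 16
```

```text
side12.npz 490 348 tilt 11.45 n [0.005 0.198 0.98 ] long axis elev 11.41 ax [-0.11  -0.974  0.198] c [0.5222 0.1931 0.1147] min [0.5   0.109 0.096] max [0.55  0.251 0.132]
side13.npz 535 389 tilt 20.06 n [0.055 0.339 0.939] long axis elev 20.02 ax [-0.091 -0.935  0.342] c [0.5228 0.1916 0.1877] min [0.5   0.114 0.164] max [0.548 0.247 0.214]
side14.npz 535 379 tilt 19.91 n [0.015 0.34  0.94 ] long axis elev 19.86 ax [-0.11  -0.934  0.34 ] c [0.5216 0.1897 0.1944] min [0.499 0.114 0.172] max [0.547 0.246 0.223]
side15.npz 460 330 tilt 1.63 n [-0.018 -0.022  1.   ] long axis elev -1.38 ax [-0.113 -0.993 -0.024] c [0.5194 0.1675 0.1181] min [0.497 0.086 0.092] max [0.562 0.227 0.124]
side16.npz 605 424 tilt 19.38 n [0.034 0.33  0.943] long axis elev 19.38 ax [-0.104 -0.938  0.332] c [0.5187 0.1632 0.2488] min [0.495 0.082 0.225] max [0.545 0.22  0.277]
```

A face tilt of about 19.7° is in tolerance, but the margin is thin. The rebound at 100 N was elastic rather than slip. So I'll press it flat again, relax to 20 N so it slips to level, and tighten fully before lifting.

>>> {"name": "servo_tool", "arguments": {"increments": [{"offset":[2,0,0],"yaw":0},{"offset":[5,0,0],"yaw":0},{"offset":[8,0,0],"yaw":0},{"offset":[10.5,0,0],"yaw":0},{"offset":[12.2,0,0],"yaw":0},{"offset":[13.6,0,0],"yaw":0},{"offset":[15,0,0],"yaw":0},{"offset":[16,0,0],"yaw":0}]}}

```text
clock: 16.95
tcp_pos: [0.5111, 0.0863, 0.0665]
orientation: [-0.47, -0.529, -0.469, 0.529]
wrist_force: [-2.4, -5.1, 9.9]
finger_gap: 0.0241
```

>>> {"name": "servo_tool", "arguments": {"increments": [{"offset":[0,0,0],"yaw":0},{"offset":[0,0,0],"yaw":0},{"offset":[0,0,0],"yaw":0},{"offset":[0.2,0,0],"yaw":0},{"offset":[0.4,0,0],"yaw":0},{"offset":[0.4,0,0],"yaw":0},{"offset":[0.4,0,0],"yaw":0},{"offset":[0.4,0,0],"yaw":0}], "force": 20}}

```text
clock: 17.75
tcp_pos: [0.5117, 0.0863, 0.0639]
orientation: [0.47, 0.529, 0.469, -0.529]
wrist_force: [-2.2, -3.5, 8.1]
finger_gap: 0.0244
```

```bash
python3 snap.py 17 220,140,360,280; python3 plane.py 17;python3 slope.py 17
```

```text
t 17.8 tcp [0.5118 0.0863 0.064 ] gap 0.024 F [-1.95 -3.73  8.37]
off cm [-4.01 -0.09 -9.42]
yaw -90.03 or 89.97 q6 1.703
side17.npz 436 307 tilt 6.11 n [ 0.009 -0.106  0.994] long axis elev -6.0 ax [-0.103 -0.989 -0.105] c [0.5195 0.168  0.1199] min [0.497 0.079 0.098] max [0.548 0.226 0.13 ]
slope deg 5.74 Y -0.0882 0.0455 Ztop at Y=0 0.1212
guard Y [-0.0999 -0.06   -0.0487] 1681
```

View pics/side_17.png

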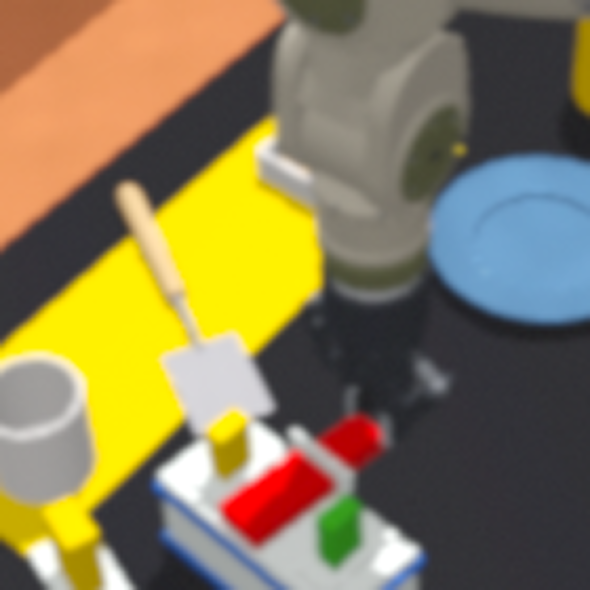

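The handle is held only by the pad tips, hence the springiness. The lolly rests stably here, with guard and tip on the mould top and its weight over it. I'll release and regrasp deeper at the handle's middle.

>>> {"name": "servo_tool", "arguments": {"increments": [{"offset":[-0.2,0,0],"yaw":0},{"offset":[-0.2,0,0],"yaw":0},{"offset":[-0.2,0,0],"yaw":0},{"offset":[-0.2,0,0],"yaw":0},{"offset":[-0.2,0,0],"yaw":0},{"offset":[-0.2,0,0],"yaw":0},{"offset":[-0.2,0,0],"yaw":0},{"offset":[-0.2,0,0],"yaw":0}], "claw": 0.65, "force": 20}}

```text
clock: 18.6
tcp_pos: [0.511, 0.0871, 0.0647]
orientation: [0.469, 0.529, 0.47, -0.529]
wrist_force: [-0.3, 0.5, 0.4]
finger_gap: 0.0555
```

```bash
python3 snap.py 18 240,190,330,280; python3 plane.py 18;python3 slope.py 18
```

```text
t 18.65 tcp [0.511  0.0871 0.0647] gap 0.0555 F [ 0.17 -0.15  0.57]
off cm [-3.92 -0.   -9.35]
yaw -90.0 or 90.0 q6 1.703
side18.npz 474 317 tilt 6.95 n [-0.025  0.118  0.993] long axis elev 6.61 ax [-0.105 -0.988  0.115] c [0.5189 0.1727 0.1149] min [0.497 0.086 0.096] max [0.547 0.23  0.126]
slope deg -6.38 Y -0.0838 0.0508 Ztop at Y=0 0.114
guard Y [-0.099  -0.0596 -0.0482] 1679
```

View pics/side_18.png

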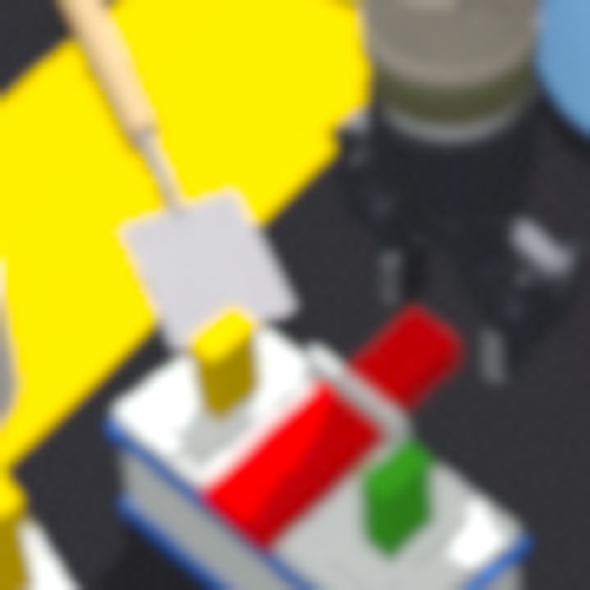

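The lolly rests stably at 6.4°, handle overhanging with its middle at Y≈−0.059 and axis z≈0.112. Now I measure where the fingertips really are, at zoom (390,300) and (492,380).

```bash
python3 - <<'E'
from meas import *
z=np.load('side18.npz');X,Y,Z,near,red,s,v=redpts('side18.npz',[.5225,.1795],r=.3,zmin=.0)
for (u,v0,v1) in [(315,236,254),(313,236,254),(299,224,242),(301,224,242)]:
    print(u,[(r,int(v[r,u]),int(X[r,u]*1e3),int(Y[r,u]*1e3),int(Z[r,u]*1e3)) for r in range(v0,v1,2)])
E
```

```text
315 [(236, 47, -36, -81, 168), (238, 49, -36, -81, 160), (240, 70, -36, -81, 149), (242, 99, -33, -85, 134), (244, 101, -33, -84, 124), (246, 102, -34, -83, 117), (248, 76, 19, -140, 2), (250, 56, 15, -135, 0), (252, 55, 9, -129, 0)]
313 [(236, 48, -26, -83, 158), (238, 51, 54, -167, 2), (240, 70, 46, -159, 4), (242, 81, 41, -154, 2), (244, 82, 35, -147, 4), (246, 78, 29, -141, 4), (248, 60, 25, -137, 0), (250, 55, 20, -131, 0), (252, 55, 13, -124, 2)]
299 [(224, 45, 24, -77, 177), (226, 45, 31, -83, 157), (228, 73, 34, -85, 143), (230, 91, 32, -83, 136), (232, 79, 36, -86, 121), (234, 82, 99, -145, 4), (236, 69, 95, -141, 0), (238, 89, 89, -135, 0), (240, 158, 84, -129, 0)]
301 [(224, 45, 17, -79, 181), (226, 42, 23, -84, 162), (228, 53, 30, -90, 143), (230, 56, 29, -89, 134), (232, 50, 26, -85, 130), (234, 51, 28, -87, 118), (236, 78, 26, -85, 111), (238, 157, 83, -138, 3), (240, 186, 10, -69, 120)]
```

True fingertips are at z≈0.110 while the state says TCP 0.065. So this gripper's reported TCP lies about 40 mm below the visible tips, and my first grasp was shallow. I go 3.0 cm toward the lolly and 1.5 cm down, then close.

>>> {"name": "servo_tool", "arguments": {"increments": [{"offset":[0.5,0,-0.6],"yaw":0},{"offset":[1,0,-1.3],"yaw":0},{"offset":[1.5,0,-2],"yaw":0},{"offset":[1.5,0,-2.6],"yaw":0},{"offset":[1.5,0,-3],"yaw":0},{"offset":[1.5,0,-3],"yaw":0},{"offset":[1.5,0,-3],"yaw":0},{"offset":[1.5,0,-3],"yaw":0}]}}

```text
clock: 19.45
tcp_pos: [0.5147, 0.1168, 0.05]
orientation: [0.47, 0.529, 0.469, -0.529]
wrist_force: [0.0, -0.6, -0.8]
finger_gap: 0.0557
```

>>> {"name": "servo_tool", "arguments": {"increments": [{"offset":[0,0,0],"yaw":0},{"offset":[0,0,0],"yaw":0},{"offset":[0,0,0],"yaw":0},{"offset":[0,0,0],"yaw":0},{"offset":[0,0,0],"yaw":0},{"offset":[0,0,0],"yaw":0},{"offset":[0,0,0],"yaw":0},{"offset":[0,0,0],"yaw":0}], "claw": 0, "force": 40}}

```text
clock: 20.25
tcp_pos: [0.5146, 0.1168, 0.05]
orientation: [0.47, 0.529, 0.469, -0.529]
wrist_force: [-0.6, -1.4, 3.5]
finger_gap: 0.0292
```

```bash
python3 snap.py 19 240,190,330,280; python3 plane.py 19;python3 slope.py 19
```

```text
t 20.3 tcp [0.5147 0.1168 0.0499] gap 0.0293 F [-0.82 -1.02  2.99]
off cm [-5.41 -0.02 -6.37]
yaw -90.0 or 90.0 q6 1.761
side19.npz 421 296 tilt 6.48 n [0.012 0.112 0.994] long axis elev 6.48 ax [-0.062 -0.992  0.113] c [0.5204 0.1804 0.1139] min [0.493 0.107 0.101] max [0.547 0.232 0.169]
slope deg -6.77 Y -0.0697 0.05 Ztop at Y=0 0.1141
guard Y [-0.0834 -0.0306 -0.0188] 1703
```

View pics/side_19.png

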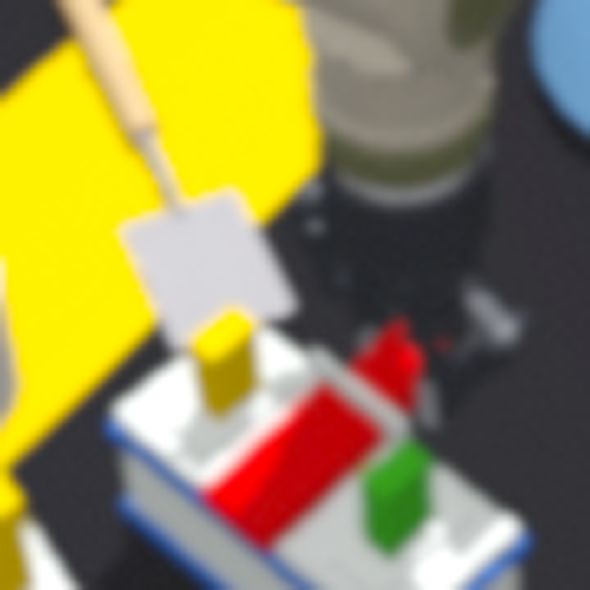

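Solid grip now: gap 29 mm, mid-handle, 6.5° tilt. I lift with 60 N.

>>> {"name": "servo_tool", "arguments": {"increments": [{"offset":[0,0,0],"yaw":0},{"offset":[-0.4,0,0],"yaw":0},{"offset":[-1.5,0,0],"yaw":0},{"offset":[-3.5,0,0],"yaw":0},{"offset":[-6,0,0],"yaw":0},{"offset":[-9,0,0],"yaw":0},{"offset":[-12,0,0],"yaw":0},{"offset":[-14,0,0],"yaw":0}], "force": 60}}

```text
clock: 21.1
tcp_pos: [0.5152, 0.1172, 0.1927]
orientation: [0.47, 0.53, 0.469, -0.528]
wrist_force: [0.1, 0.9, -0.6]
finger_gap: 0.0294
```

```bash
python3 snap.py 20 220,110,400,290; python3 plane.py 20;python3 slope.py 20; python3 - <<'E'
from h import *
# plate from first side image, rim circle fit
z=np.load('side20.npz');P=cloud('side',z['d']);H=cv2.cvtColor(z['p'],cv2.COLOR_RGB2HSV).astype(int)
m=(z['d']>0)&(abs(H[...,0]-106)<12)&(H[...,1]>100)&(P[...,2]>.004)&(P[...,2]<.03)&(P[...,1]<-.08)
q=P[m];print('plate',((q.min(0)+q.max(0))/2).round(4),q.mean(0).round(4),(q.max(0)-q.min(0)).round(3),cv2.fitEllipse(cv2.convexHull(q[:,:2].astype(np.float32))))
E
```

```text
t 21.15 tcp [0.5167 0.1174 0.1955] gap 0.0293 F [1.46 0.72 2.04]
off cm [ 9.16 -0.27 -6.27]
yaw -89.98 or 90.02 q6 1.761
side20.npz 492 361 tilt 7.17 n [-0.018  0.124  0.992] long axis elev 7.01 ax [-0.071 -0.99   0.122] c [0.5199 0.1797 0.2565] min [0.49  0.107 0.237] max [0.547 0.232 0.3  ]
slope deg -6.78 Y -0.0652 0.0502 Ztop at Y=0 0.2568
guard Y [-0.0844 -0.0306 -0.0177] 2268
plate [ 0.5662 -0.2208  0.0151] [ 0.5633 -0.2231  0.0124] [0.207 0.199 0.022] ((0.5655314922332764, -0.22325754165649414), (0.20132729411125183, 0.2113276720046997), 72.36502075195312)
```

View pics/side_20.png

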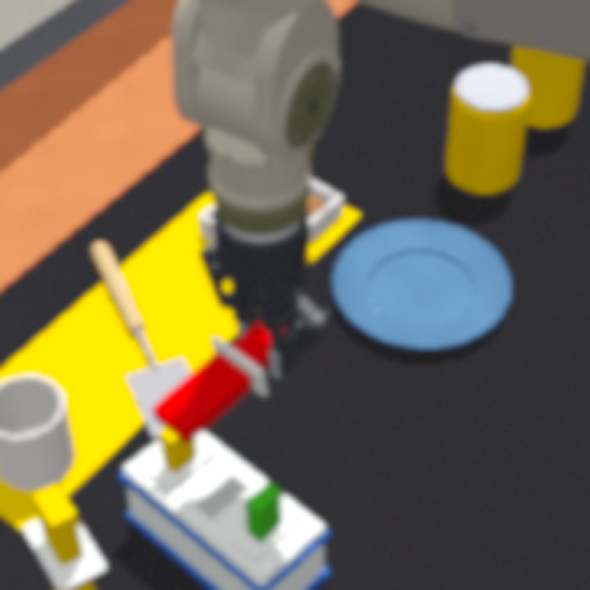

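Firm: only 7° tilt in the air. I transport it to the plate; the ice must move by about (+0.043, −0.411) m.

>>> {"name": "servo_tool", "arguments": {"increments": [{"offset":[0,0.2,0.8],"yaw":0},{"offset":[0,0.5,2.2],"yaw":0},{"offset":[0,1,4.4],"yaw":0},{"offset":[0,1.6,7.2],"yaw":0},{"offset":[0,2.3,10.2],"yaw":0},{"offset":[0,3,13.2],"yaw":0},{"offset":[0,3.7,16.2],"yaw":0},{"offset":[0,4.4,19.2],"yaw":0}]}}

```text
clock: 21.95
tcp_pos: [0.5342, -0.0811, 0.1879]
orientation: [-0.468, -0.528, -0.47, 0.53]
wrist_force: [1.1, 0.4, -1.2]
finger_gap: 0.0293
```

>>> {"name": "servo_tool", "arguments": {"increments": [{"offset":[0,0.7,3],"yaw":0},{"offset":[0,1.4,6],"yaw":0},{"offset":[0,2.1,9],"yaw":0},{"offset":[0,2.8,12],"yaw":0},{"offset":[0,3.5,15],"yaw":0},{"offset":[0,4.1,18],"yaw":0},{"offset":[0,4.5,20.2],"yaw":0},{"offset":[0,4.7,21.1],"yaw":0}]}}

```text
clock: 22.75
tcp_pos: [0.5556, -0.2968, 0.1874]
orientation: [-0.468, -0.529, -0.47, 0.53]
wrist_force: [0.1, 0.4, -0.9]
finger_gap: 0.0292
```

```bash
python3 snap.py 21 240,60,480,240; python3 -c "
from plane import *
plane('side21.npz',[.45,-.4,.12],[.68,-.05,.35])"; python3 snap.py 21 200,130,480,290 top
```

```text
t 22.8 tcp [ 0.5559 -0.297   0.1875] gap 0.0292 F [ 0.54 -0.56 -0.45]
off cm [  8.41  -9.14 -46.93]
yaw -90.19 or 89.81 q6 1.075
side21.npz 331 199 tilt 7.73 n [-0.003  0.134  0.991] long axis elev 7.69 ax [-0.073 -0.988  0.134] c [ 0.5622 -0.2345  0.2512] min [ 0.534 -0.319  0.231] max [ 0.59  -0.182  0.296]
t 22.85 tcp [ 0.556  -0.2954  0.188 ] gap 0.0293 F [ 0.15  0.56 -1.17]
off cm [  8.48  -9.1  -46.77]
yaw -90.14 or 89.86 q6 1.076
```

View pics/side_21.png

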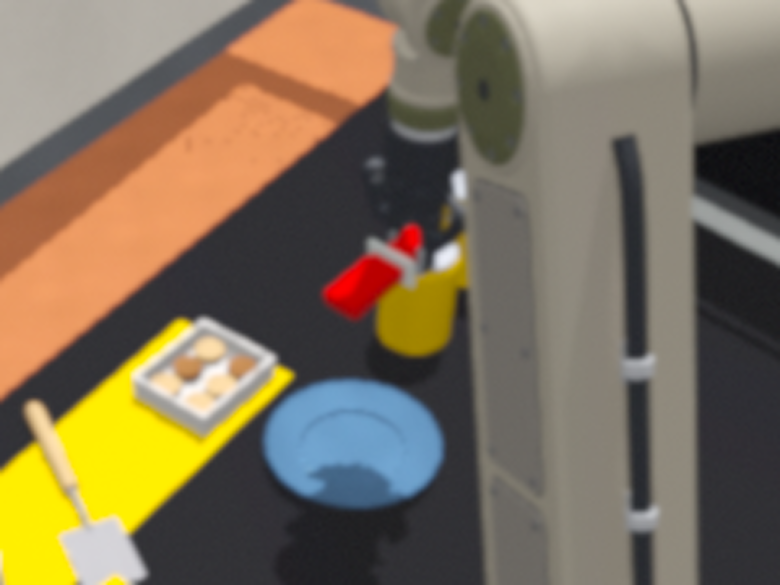

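View pics/top_21.png

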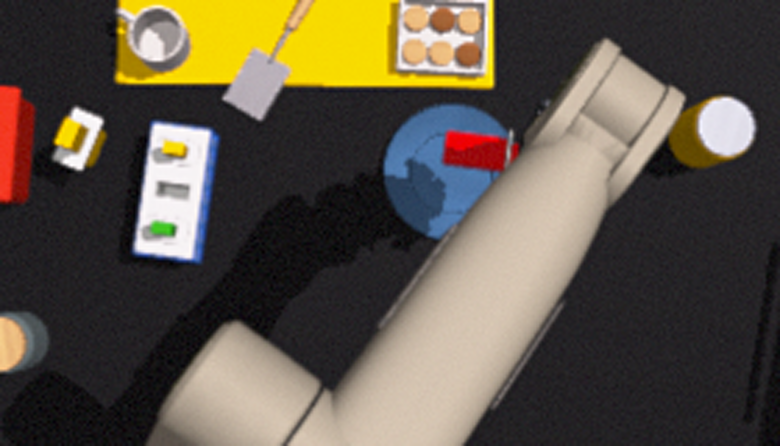

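Over the plate: ice mid ≈ (0.564, −0.222), z≈0.245, against plate centre (0.565, −0.222), with 7.7° tilt. The yellow and green lollies are still seated. I let it settle and check once more.

>>> {"name": "servo_tool", "arguments": {"increments": [{"offset":[0,0,0],"yaw":0},{"offset":[0,0,0],"yaw":0},{"offset":[0,0,0],"yaw":0},{"offset":[0,0,0],"yaw":0},{"offset":[0,0,0],"yaw":0},{"offset":[0,0,0],"yaw":0},{"offset":[0,0,0],"yaw":0},{"offset":[0,0,0],"yaw":0}]}}

```text
clock: 23.65
tcp_pos: [0.5572, -0.294, 0.1898]
orientation: [0.469, 0.529, 0.469, -0.529]
wrist_force: [-1.3, 0.6, -0.8]
finger_gap: 0.0291
```

```bash
python3 snap.py 22 240,60,480,240; python3 snap.py 22 200,130,480,290 top; python3 -c "
from plane import *
plane('side22.npz',[.45,-.4,.12],[.68,-.05,.35])
for n in('side','top'):
  z=np.load(n+'22.npz');P=cloud(n,z['d']);H=cv2.cvtColor(z['p'],cv2.COLOR_RGB2HSV).astype(int)
  m=(z['d']>0)&((H[...,0]<8)|(H[...,0]>172))&(H[...,1]>120)&np.all((P>[.45,-.26,.2])&(P<[.68,-.05,.35]),-1)
  q=P[m];print(n,len(q),np.percentile(q,[3,50,97],axis=0).round(3).tolist())
  m=(z['d']>0)&(abs(H[...,0]-106)<12)&(H[...,1]>100)&(P[...,2]>.004)&(P[...,2]<.03)&(abs(P[...,0]-.565)<.13)&(abs(P[...,1]+.22)<.13)
  q=P[m];print('plate',q.min(0).round(3),q.max(0).round(3))
env.hand_in(); print('handed in')"
```

```text
t 23.7 tcp [ 0.5572 -0.294   0.1898] gap 0.029 F [ 0.19  0.01 -0.87]
off cm [  8.58  -9.11 -46.65]
yaw -90.0 or 90.0 q6 1.077
t 23.75 tcp [ 0.5572 -0.2941  0.1898] gap 0.0291 F [-0.97  0.05 -1.33]
off cm [  8.58  -9.11 -46.66]
yaw -90.0 or 90.0 q6 1.077
side22.npz 333 206 tilt 7.42 n [0.009 0.129 0.992] long axis elev 7.42 ax [-0.085 -0.988  0.129] c [ 0.5632 -0.2358  0.2543] min [ 0.536 -0.313  0.232] max [ 0.589 -0.178  0.298]
side 258 [[0.543, -0.251, 0.236], [0.563, -0.211, 0.251], [0.585, -0.181, 0.258]]
plate [ 0.464 -0.335  0.004] [ 0.672 -0.12   0.026]
top 253 [[0.551, -0.257, 0.243], [0.572, -0.222, 0.25], [0.59, -0.185, 0.258]]
plate [ 0.469 -0.294  0.004] [ 0.668 -0.115  0.027]
the job is handed in; nothing more can be done
handed in
```

The job is handed in at about 23.7 s, with the red lolly held level, broad face up, over the middle of the plate. No verdict comes back, so the figures below are my own measurements.

**What I did**
- I drew the red lolly straight up out of the middle pocket.
- The tool can only yaw, so I turned it 90° and pivoted the lolly in the jaws against the fixed mould edge.
- I laid it on the mould, regrasped it at mid-handle, lifted it and carried it over the plate.

**Last checks before handing in**

| Check | Measured | Required |
|---|---|---|
| Tilt of the broad face | about 7.4°, unchanged during the last hold | within 23° |
| Middle of the ice, sideways from plate centre | about 1 cm or less | within 50 mm |
| Height of the ice | about 0.24 m | at least 0.12 m |
| Grip | 29 mm opening, set to 60 N | – |

Both cameras agree on the ice position to about 1 cm. In the pictures the yellow and green lollies are still in their pockets and the plate is where it was.

**What failed or disagreed**
- **First grasp too shallow:** the visible fingertips sit about 40 mm above the reported TCP, so the pads held only the end of the handle. The lolly sagged to about 20° each time I lifted it, which is why I regrasped.
- **First levelling:** the lolly first went level at about 20°, which is inside the limit but close to it. It was then lowered onto the mould for the regrasp and lifted again at about 7°.

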